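Load a filter carrier behind a push-push hatch

TASK

Press the hatch on the white illuminator unit in once so that its push-push latch lets it spring open, then lower the filter carrier with the orange handle all the way into the pocket of the bay and let it go there, not dropped from above. Then swing the hatch down and press it in again until it latches shut and stays shut by itself. Be gentle with the unit (never lean on it harder than about 15 N, read the force rather than trust the height) and leave the other things where they are.

Things in the scene. Friction and masses are not known exactly. Their poses are not given: they have to be found in the camera images.
- unit: White bench-top illuminator, fixed, 260 (x) x 220 (y) x 100 mm high; origin at the centre of its underside, x from its black front panel to its rear, z up. The bay in its top is covered by the hatch, a grey plate 140 (x) x 170 (y) x 8 mm standing 16 to 28 mm off the top, with a round black press mark near its front edge, hinged along its rear edge. The top behind it is clear.
- hatch_press (a point): Nominal press mark on the top face of the shut hatch, a point on the unit's frame (does not swing): 120 mm ahead of the hinge axis, 20 mm behind the front edge, 124 mm above the table. The true face is 0 to 12 mm HIGHER, unmeasured, different on every unit: find it by touch. Pressing in takes 3 to 7 N at the mark, then a firm stop after about 14 mm.
- hatch_hinge (a point): Nominal centre of the hatch's hinge axis (along the unit's y), on the unit's frame, 116 mm above the table, level with the underside of the shut plate (outer face 8 mm off the axis). The true axis is 0 to 12 mm higher, by the same amount as the face. The open hatch is swung down by pushing its outer (rear) face against a spring: 1 to 3 N at the mark when upright, 3 to 6 N when level.
- hatch (a joint): Hatch angle, rad: 0 latched shut, 1.93 open (leaning back 20 degrees past upright), negative pressed in. Push-push latch: a press reaching the firm stop (-0.115 rad; feel for about 9 N) changes it over: let go, a latched hatch springs open by itself in 2 s (keep clear), one swung down from open stays latched. A shorter press changes nothing. Each full press changes it over again.
- pocket (a point): Centre of the pocket's floor in the bay, on the unit's frame (axes as the unit's), 55 mm above the table, 85 mm ahead of the hinge axis. Pocket 64 (x) x 94 (y) mm, 12 mm deep, its upper 6 mm a 45 degree lead-in widening to 76 x 106 mm; above it the bay is 84 (x) x 114 (y) mm, up to the unit's top 45 mm above the floor. The carrier goes in with its long side along y, either way round.
- carrier_grip (a point): Grip point of the loose carrier to load (orange handle, two green discs), 31 mm above its underside, axes along the carrier's: aluminium plate 60 (x) x 90 (y) x 8 mm with an upright handle at its centre, 30 (x) x 12 (y) mm, from 8 to 40 mm above the underside; pinch it across y from above. About 120 g. Seated, this point is 31 mm above the pocket centre.
- carrier: The same orange-handled carrier; origin at the centre of its underside, z up.
- spare_grip (a point): Same point on a second carrier of the same shape with a BLUE handle and amber discs: not to be moved. The two may have changed places.
- oil_bottle: Bystander: small amber bottle, 36 mm across, 75 mm high; origin under its centre.
- dish: Bystander: clear shallow dish, 90 mm across, 16 mm high; origin under its centre.
- slide_box: Bystander: white open slide box 90 x 120 x 35 mm; origin under its centre.
- lens_brush: Bystander: lens brush, about 150 mm long, lying flat along its x.
- beaker: Bystander: white beaker, 64 mm across, 80 mm high; origin under its centre.
- wipes: Bystander: green box 120 x 110 x 50 mm; origin under its centre.
Things that resemble listed ones, but are neither listed nor needed, are in the scene too. Leave any turquoise look-alike of the carrier alone.

How it is judged:
By the outcome, as a careful person would: the job done as asked, in the order asked, and still so for the second after the job is handed in, with the robot touching nothing.
It also fails if it takes over 72 s, if anything falls off the work surface, if the arm or the gripper's body presses on something with over 40 N, if the wrist force passes 120 N, or if a joint passes its speed limit or range.

ROBOT

A 7-joint arm with a two-finger parallel gripper is mounted at the origin on the work surface. World frame = base frame: x ahead of the robot, y to its left, z up, the work surface at z = 0. Lengths are in m, angles in degrees, forces in N, time in s.
With the tool pointing down it reaches from about 0.425 to 0.875 m from the base axis. Payload 4.7 kg.
Tool frame: the origin (TCP) lies on the centre line of the jaws, within the pads' length; the fingertips stand 11 mm ahead of it and the grasp point (between the pads) lies 8 mm behind it; z points along the fingers, y is the direction in which the jaws open and shut (so a half turn about z gives the same grasp; the last joint's range is limited). The gripper opens to 87 mm and grips with 3 to 60 N. Pads are 19 mm wide; open, the fingers measure 117 mm over their backs; the gripper's body (75 mm by 190 mm) begins 51 mm behind the grasp point.
Start: joints at [76.209, 18.392, -4.016, 83.108, 1.295, 78.541, -3.26], TCP at [0.164, -0.629, 0.234] pointing down, gripper open.
Joint ranges: [-163.93, 163.93], [-17.29, 119.83], [-79.2, 71.16], [3.27, 140.29], [-89.18, 269.18], [5.43, 117.66], [-154.24, 154.24]. Speed limits (degrees/s): [147.25, 147.25, 180, 180, 180, 180, 180].

INTERFACE

Orientations are given as [roll, pitch, yaw] about the fixed x, y, z axes, in that order (R = Rz(yaw) Ry(pitch) Rx(roll)).
In Python, from cell import env gives the robot as it stands.
- The arm moves only by the tool servo_tool, never from a script. Its argument "moves" is text: rows parted by semicolons, each of 7 numbers parted by spaces: the shift along the tool's x, y, z as a fraction of full scale, then the turn, a rotation vector about the tool's x, y, z as a fraction of full scale, then the gripper's target within -1 to 1 (shut at 1, half-way at 0, fully open at -1). A call has 1 to 20 rows; each row shifts and turns the pose as measured when the row begins, along the tool's axes as they then stand; what a row does not reach is not made up. Full scale, the value 1, is 1000 mm for a shift and 0.5 rad for a turn. A row lasts 1/12 s, in which the tool goes at most 41.7 mm and 7.16 degrees, less where a joint would pass 70% of its speed; a pose out of reach is approached as far as the arm can. A call with a number of a shift or a turn outside -1 to 1 is refused whole. A call with a gripper value outside its range is refused whole. The fingers move at their own pace and stop on an object; "squeeze" is the grip in N (left out, the last holds). Time passes only in rows, so rows that do not move let the fingers close. It gives the time, the measured TCP pose, the force and the opening at its end, in the units of the state.
- env.get_obs(): the state, without advancing time (a new reading comes with each control period).
- env.read_camera(name): name is "scene" or "top" or "wrist"; returns a dict with "img" (480x640x3 uint8, red, green, blue), "range_z" (480x640 float32, m along the optical axis (not along the pixel's ray), 0 where there is no reading), "mtx" (3x3 intrinsics, pixels), "T" (4x4, takes a point from camera to world coordinates); the wrist camera has in their place "hand_eye" (4x4, takes a point from camera to tool coordinates, whose origin is the TCP and whose axes are the flange's). Camera axes: x right, y up, looking along -z (the intrinsics and any distortion apply to the point x, -y, -z); pixel columns grow to the right and rows downward; lengths in m; the calibration is good to about 2 mm. A picture is of the moment at which its call begins: read the wrist's pose just before it.
- env.sign_off(): hands the job in, once; it reports no verdict.
The state is a dict: "time_s": time; "qpos": joint angles; "joint_velocities": joint speeds; "effort": joint torques, N m; "tool_pos": TCP position; "tool_rot": TCP orientation; "force": force on the tool from outside, world axes, zero at the start; "wrist_torque": the same for the moment, N m; "grip_width": finger opening in m.
Only numpy, scipy, OpenCV 4.12 (cv2) and the standard library are available. Lean on these libraries where they do the work, as an engineer would, in place of code of your own. Each camera call takes 0.05 s, during which the arm holds its last target.

## Working session

There is one attempt and no reset: what is moved stays moved. The work goes in short steps, Python scripts to look and compute and a tool call to move; the robot and the scene stay as the last step left them, time stands still between calls to the robot, and variables do not carry over. Pictures are saved under pics/ and viewed, and the job is handed in when it is done.

Besides the shell and the picture viewer there is one more tool, called after ">>>" as a command line: name --argument value ..., lists and objects as JSON in quotes. servo_tool: Moves the arm, as the interface text tells. Its arguments: {"type":"object","properties":{"moves":{"type":"string"},"squeeze":{"type":"number"}},"required":["moves"]}

```bash
ls; mkdir -p pics; python3 - <<'E'
from cell import env
import cv2,numpy as np
print(env.get_obs())
for n in ["scene","top","wrist"]:
    r=env.read_camera(n)
    cv2.imwrite(f"pics/{n}0.png",r["img"][:,:,::-1])
    np.savez(f"pics/{n}0.npz",**r)
    print(n,r["mtx"],r.get("T",r.get("hand_eye")),[k for k in r])
E
```

```text
pics
{'time_s': 0.0, 'qpos': array([76.20879845, 18.43759878, -4.01604012, 83.17500671,  1.29555917,
       78.5411227 , -3.25929013]), 'joint_velocities': array([ 0.00649486,  0.07266546,  0.08515391, -0.08300301, -0.01427742,
       -0.07333918,  0.06468635]), 'effort': array([ 1.04120318e-03, -4.91292572e+01, -4.03748788e-01, -3.12524307e+01,
       -6.40340103e-02,  4.37241001e-02,  1.74054326e-04]), 'tool_pos': array([ 0.16365325, -0.62850703,  0.23247721]), 'tool_rot': array([-1.79891549e+02,  6.19322491e-03,  1.46022634e+01]), 'force': array([ 1.25421139,  0.44785592, -0.43630227]), 'wrist_torque': array([-0.02768308, -0.01618128,  0.06147139]), 'grip_width': 0.0874540092725957}
scene [[564.83257435   0.         323.58250667]
 [  0.         564.83257435 239.35273983]
 [  0.           0.           1.        ]] [[-0.67027477 -0.63606786  0.38229492  1.03252389]
 [ 0.74209549 -0.57094075  0.35117083  0.42174631]
 [-0.00510073  0.51908028  0.85471027  1.1490775 ]
 [ 0.          0.          0.          1.        ]] ['img', 'range_z', 'mtx', 'T']
top [[445.8119191    0.         317.12720544]
 [  0.         445.8119191  241.47222796]
 [  0.           0.           1.        ]] [[ 0.02472114  0.99543494 -0.09218536  0.44055178]
 [-0.9995925   0.02592978  0.01193628  0.00852477]
 [ 0.01427214  0.09185271  0.99567032  1.14842037]
 [ 0.          0.          0.          1.        ]] ['img', 'range_z', 'mtx', 'T']
wrist [[360.67073373   0.         321.01141326]
 [  0.         360.67073373 238.97879535]
 [  0.           0.           1.        ]] [[-1.06647743e-04  9.52388418e-01  3.04887340e-01  8.28731179e-02]
 [ 9.99999916e-01  2.22594483e-04 -3.45533119e-04  1.43281155e-03]
 [-3.96947980e-04  3.04887278e-01 -9.52388361e-01 -1.51942363e-01]
 [ 0.00000000e+00  0.00000000e+00  0.00000000e+00  1.00000000e+00]] ['img', 'range_z', 'mtx', 'hand_eye']
```

View pics/scene0.png

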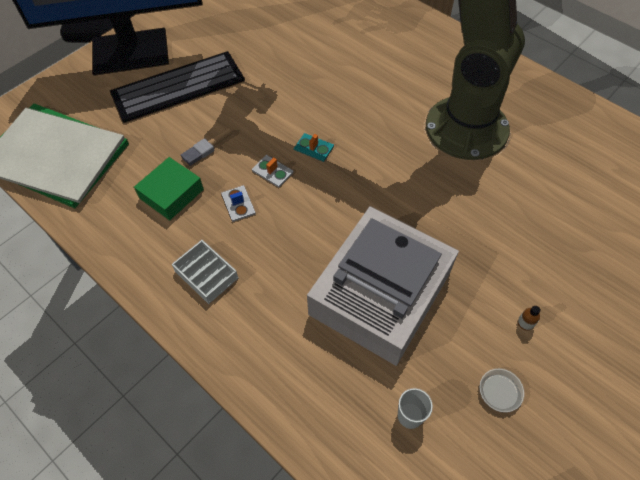

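View pics/top0.png

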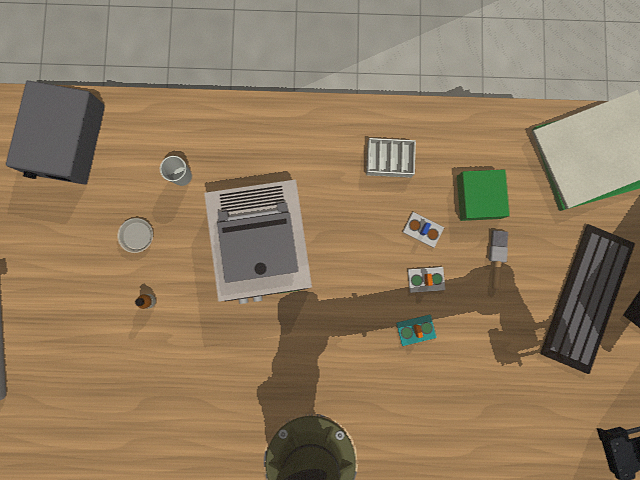

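View pics/wrist0.png

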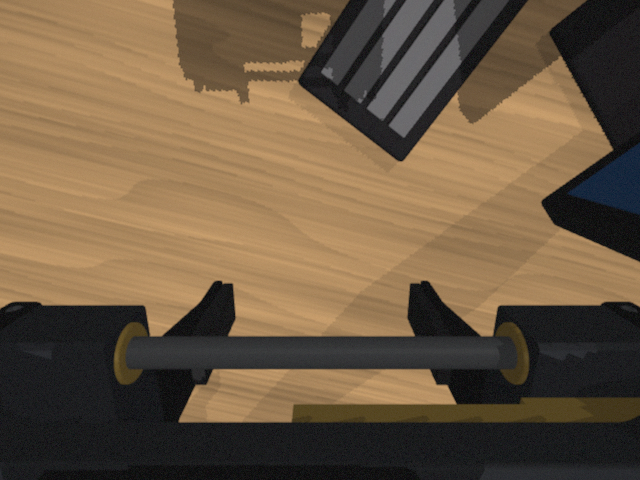

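```bash
cat > h.py <<'E'
import numpy as np,cv2
from scipy.spatial.transform import Rotation as R
def cloud(r,T=None):
    T=r["T"] if T is None else T
    z=r["range_z"]; K=r["mtx"]; v,u=np.mgrid[:480,:640]
    P=np.stack([(u-K[0,2])/K[0,0]*z,-(v-K[1,2])/K[1,1]*z,-z,np.ones_like(z)],-1)
    W=(P@T.T)[...,:3]; W[z==0]=np.nan
    return W
def ray(r,uv,zp,T=None):
    T=r["T"] if T is None else T;K=r["mtx"]
    uv=np.atleast_2d(uv).astype(float)
    d=np.stack([(uv[:,0]-K[0,2])/K[0,0],-(uv[:,1]-K[1,2])/K[1,1],-np.ones(len(uv))],-1)@T[:3,:3].T
    o=T[:3,3]; return o+d*((zp-o[2])/d[:,2])[:,None]
def Ttool(o):
    T=np.eye(4);T[:3,:3]=R.from_euler("xyz",o["tool_rot"],degrees=True).as_matrix();T[:3,3]=o["tool_pos"];return T
E
python3 - <<'E'
from h import *
for n in["top","scene"]:
    r=dict(np.load(f"pics/{n}0.npz")); W=cloud(r); img=r["img"]
    hsv=cv2.cvtColor(img,cv2.COLOR_RGB2HSV)
    # table check
    print(n,"table z",np.nanmedian(W[...,2]))
    x0,y0=ray(r,[[260,268]],0.13)[0][:2] if n=="top" else ray(r,[[401,241]],.13)[0][:2]
    print("mark",x0,y0)
    near=(abs(W[...,0]-x0-.05)<.25)&(abs(W[...,1]-y0)<.22)
    zz=W[near][:,2]; print(np.histogram(zz,bins=np.arange(-.01,.16,.005)))
    m=near&(W[...,2]>.06)
    p=W[m][:,:2].astype(np.float32); rc=cv2.minAreaRect(p*1000);print("unit rect all",rc)
    m=near&(W[...,2]>.094)&(W[...,2]<.106)
    print("unit rect top",cv2.minAreaRect(W[m][:,:2].astype(np.float32)*1000))
    m=near&(W[...,2]>.118)&(W[...,2]<.15)
    print("hatch rect",cv2.minAreaRect(W[m][:,:2].astype(np.float32)*1000),np.median(W[m][:,2]))
    # mark
    g=img.max(2)
    m=(near&(W[...,2]>.115)&(g<45)).astype(np.uint8)
    c,l,s,ce=cv2.connectedComponentsWithStats(m)
    for i in range(1,c):
        if s[i,4]>15: print("dark",s[i],ce[i],ray(r,ce[i],.13))
    # carriers
    for nm,lo,hi in[("orange",(5,170,120),(18,255,255)),("blue",(108,150,80),(125,255,255)),("turq",(80,120,60),(97,255,255)),("green",(60,40,40),(85,200,200))]:
        m=cv2.inRange(hsv,lo,hi); c,l,s,ce=cv2.connectedComponentsWithStats(m)
        for i in range(1,c):
            if s[i,4]>20: print(nm,s[i],ce[i].round(1),ray(r,ce[i],.03).round(4),np.nanmedian(W[l==i],axis=0).round(3))
E
```

```text
top table z -0.0007997222733661102
mark 0.470795542490277 0.12490140391092584
(array([  643, 13858,  7839,    95,    10,    10,     9,    11,     8,
          15,     8,    17,    27,    66,    40,    14,    13,    64,
          51,     1,    82,  3434,  1800,    20,    18,   178,  2014,
        2619,    41,     0,     0,     0,     0]), array([-0.01 , -0.005,  0.   ,  0.005,  0.01 ,  0.015,  0.02 ,  0.025,
        0.03 ,  0.035,  0.04 ,  0.045,  0.05 ,  0.055,  0.06 ,  0.065,
        0.07 ,  0.075,  0.08 ,  0.085,  0.09 ,  0.095,  0.1  ,  0.105,
        0.11 ,  0.115,  0.12 ,  0.125,  0.13 ,  0.135,  0.14 ,  0.145,
        0.15 ,  0.155]))
unit rect all ((577.6402587890625, 179.0833740234375), (377.99188232421875, 290.3209533691406), 9.993732452392578)
unit rect top ((539.5958251953125, 136.84423828125), (260.5062561035156, 220.241455078125), 9.983396530151367)
hatch rect ((531.4767456054688, 135.48988342285156), (164.2120819091797, 170.5721435546875), 10.067558288574219) 0.12528394780784824
dark [242 223  19   6  39] [250.38461538 225.51282051] [[0.56765423 0.15049792 0.13      ]]

[... 2915 characters left out ...]
238 -0.8499  0.03  ]] [ 0.723 -0.867  0.02 ]
green [ 89 139  39  51 210] [112.  158.9] [[ 0.7139 -0.5992  0.03  ]] [ 0.704 -0.617  0.011]
green [300 139   9   8  62] [304.2 142.4] [[ 0.3476 -0.2722  0.03  ]] [ 0.335 -0.285  0.009]
green [317 145  11   9  69] [322.2 149. ] [[ 0.333  -0.2226  0.03  ]] [ 0.32  -0.235  0.009]
green [ 135  158   68   62 2322] [168.4 187.3] [[ 0.6757 -0.4224  0.03  ]] [ 0.681 -0.409  0.049]
green [260 161   8   8  46] [263.  164.3] [[ 0.4698 -0.3003  0.03  ]] [ 0.46  -0.315  0.009]
green [275 170  11   9  68] [279.9 174.1] [[ 0.4634 -0.2469  0.03  ]] [ 0.453 -0.26   0.009]
green [ 27 187  52  21 173] [ 58.4 198.3] [[ 0.8761 -0.5964  0.03  ]] [ 0.872 -0.603  0.015]
```

>>> servo_tool --moves "0.032 -0.021 0 0 0 0.016 1;0.032 -0.021 0 0 0 0.016 1;0.032 -0.021 0 0 0 0.016 1;0.032 -0.021 0 0 0 0.016 1;0.032 -0.021 0 0 0 0.016 1;0.032 -0.021 0 0 0 0.016 1;0.032 -0.021 0 0 0 0.016 1;0.032 -0.021 0 0 0 0.016 1;0.032 -0.021 0 0 0 0.016 1;0.032 -0.021 0 0 0 0.016 1;0.011 -0.038 0 0 0 0 1;0.011 -0.038 0 0 0 0 1;0.011 -0.038 0 0 0 0 1;0.011 -0.038 0 0 0 0 1;0.011 -0.038 0 0 0 0 1" --squeeze 20

```text
time_s: 1.4
tool_pos: [0.4612, -0.1472, 0.2244]
tool_rot: [-179.7, 0.5, 8.5]
force: [1.0, 0.1, -0.9]
grip_width: 0.0017
```

>>> servo_tool --moves "0.006 -0.034 0.006 0 0 -0.006 1;0.006 -0.034 0.006 0 0 -0.006 1;0.006 -0.034 0.006 0 0 -0.006 1;0.006 -0.034 0.006 0 0 -0.006 1;0.006 -0.034 0.006 0 0 -0.006 1;0.006 -0.034 0.006 0 0 -0.006 1;0.006 -0.034 0.006 0 0 -0.006 1;0.006 -0.030 0.004 0 0 -0.006 1;0 0 0 0 0 0 1"

```text
time_s: 2.15
tool_pos: [0.4612, 0.1483, 0.1777]
tool_rot: [-179.8, 0.2, 10.7]
force: [0.1, 0.1, 0.3]
grip_width: 0.0005
```

```bash
cat > st.py <<'E'
from cell import env
from h import *
import sys
o=env.get_obs(); print(o["time_s"],o["tool_pos"].round(4),o["tool_rot"].round(2),"F",o["force"].round(2),"M",o["wrist_torque"].round(2),o["grip_width"].round(4),"q",o["qpos"].round(1))
if len(sys.argv)>3:
    t=np.array([float(a) for a in sys.argv[1:4]]); T=Ttool(o); print("shift",(T[:3,:3].T@(t-o["tool_pos"])).round(4))
E
python3 st.py 0.471 0.126 0.145
```

```text
Traceback (most recent call last):
  File "st.py", line 4, in <module>
    o=env.get_obs(); print(o["time_s"],o["tool_pos"].round(4),o["tool_rot"].round(2),"F",o["force"].round(2),"M",o["wrist_torque"].round(2),o["grip_width"].round(4),"q",o["qpos"].round(1))
                                                                                                                                            ^^^^^^^^^^^^^^^^^^^^^
AttributeError: 'float' object has no attribute 'round'
```

>>> servo_tool --moves "0.003 0.012 0.008 0 0 0.006 1;0.002 0.010 0.006 0 0 0.006 1;0 0 0.004 0 0 0 1;0 0 0 0 0 0 1"

```text
time_s: 2.48
tool_pos: [0.4704, 0.1243, 0.1569]
tool_rot: [-179.9, 0.3, 10.4]
force: [0.9, 1.1, -0.8]
grip_width: 0.0003
```

```bash
sed -i 's/o\["grip_width"\].round(4)/round(float(o["grip_width"]),4)/' st.py; python3 st.py 0.471 0.126 0.145
```

```text
2.4833 [0.4704 0.1243 0.1569] [-179.85    0.33   10.42] F [ 0.89  1.11 -0.8 ] M [0.05 0.03 0.01] 0.0003 q [ 26.    4.5 -45.1 109.9   3.2  67.3 -99.8]
shift [ 0.001  -0.0015  0.0119]
```

>>> servo_tool --moves "0.001 -0.001 0.004 0 0 0 1;0 0 0.003 0 0 0 1;0 0 0.002 0 0 0 1"

```text
time_s: 2.73
tool_pos: [0.4719, 0.1212, 0.1468]
tool_rot: [-179.9, 0.4, 10.0]
force: [0.0, -0.0, -0.7]
grip_width: 0.0001
```

>>> servo_tool --moves "0 0 0.002 0 0 0 1;0 0 0.002 0 0 0 1"

```text
time_s: 2.9
tool_pos: [0.472, 0.1206, 0.1423]
tool_rot: [-179.9, 0.4, 9.9]
force: [0.4, 0.1, -0.7]
grip_width: 0.0003
```

>>> servo_tool --moves "0 0 0.002 0 0 0 1;0 0 0.002 0 0 0 1"

```text
time_s: 3.07
tool_pos: [0.472, 0.1208, 0.1382]
tool_rot: [-179.9, 0.3, 9.9]
force: [-0.8, -0.5, 0.5]
grip_width: 0.0004
```

>>> servo_tool --moves "0 -0.005 0.001 0 0 0 1;0 0 0.002 0 0 0 1"

```text
time_s: 3.23
tool_pos: [0.4716, 0.1255, 0.1354]
tool_rot: [-180.0, 0.3, 9.9]
force: [-0.6, -0.4, 1.9]
grip_width: 0.0006
```

>>> servo_tool --moves "0 0 0.002 0 0 0 1;0 0 0.002 0 0 0 1"

```text
time_s: 3.4
tool_pos: [0.4713, 0.1263, 0.1318]
tool_rot: [-180.0, 0.3, 9.9]
force: [-1.2, -2.6, 4.7]
grip_width: 0.0006
```

>>> servo_tool --moves "0 0 0.002 0 0 0 1;0 0 0.002 0 0 0 1"

```text
time_s: 3.57
tool_pos: [0.4713, 0.1262, 0.128]
tool_rot: [180.0, 0.3, 10.0]
force: [-2.0, -1.9, 5.9]
grip_width: 0.0004
```

>>> servo_tool --moves "0 0 0.002 0 0 0 1;0 0 0.002 0 0 0 1"

```text
time_s: 3.73
tool_pos: [0.4714, 0.1264, 0.1242]
tool_rot: [180.0, 0.3, 10.0]
force: [-2.2, -1.5, 8.6]
grip_width: 0.0007
```

>>> servo_tool --moves "0 0 0.001 0 0 0 1"

```text
time_s: 3.82
tool_pos: [0.4715, 0.1265, 0.1236]
tool_rot: [179.9, 0.3, 10.0]
force: [-4.3, -0.3, 11.1]
grip_width: 0.0007
```

>>> servo_tool --moves "0 0 0.001 0 0 0 1"

```text
time_s: 3.9
tool_pos: [0.4715, 0.1265, 0.1233]
tool_rot: [179.9, 0.3, 10.0]
force: [-4.2, -2.5, 12.7]
grip_width: 0.0009
```

>>> servo_tool --moves "0 0 -0.04 0 0 0 1;0 0 -0.04 0 0 0 1;0 0.03 -0.025 0 0 0 1;0 0.04 -0.01 0 0 0 0;0 0.04 0 0 0 0 0;0 0.04 0 0 0 0 0;0 0.03 0 0 0 0 0;0 0 0 0 0 0 0"

```text
time_s: 4.57
tool_pos: [0.5064, -0.054, 0.2408]
tool_rot: [179.9, 0.0, 10.6]
force: [0.3, -0.8, -1.0]
grip_width: 0.0263
```

```bash
cat > cam.py <<'E'
from cell import env
from h import *
import sys
o=env.get_obs(); print(o["time_s"],o["tool_pos"].round(4))
tag=sys.argv[1]
for n in sys.argv[2:]:
    o=env.get_obs(); r=dict(env.read_camera(n)); 
    if n=="wrist": r["T"]=Ttool(o)@r["hand_eye"]
    cv2.imwrite(f"pics/{n}{tag}.png",r["img"][:,:,::-1]); np.savez(f"pics/{n}{tag}.npz",**r)
E
python3 st.py 0.457 -.286 .15; python3 cam.py 1 scene
```

```text
4.5667 [ 0.5064 -0.054   0.2408] [1.7991e+02 3.0000e-02 1.0570e+01] F [ 0.31 -0.81 -1.  ] M [-0.08  0.01 -0.  ] 0.0263 q [ 37.2   2.7 -34.9 101.1   1.7  76.7 -77.5]
shift [-0.0911  0.2189  0.0912]
4.5667 [ 0.5064 -0.054   0.2408]
```

View pics/scene1.png

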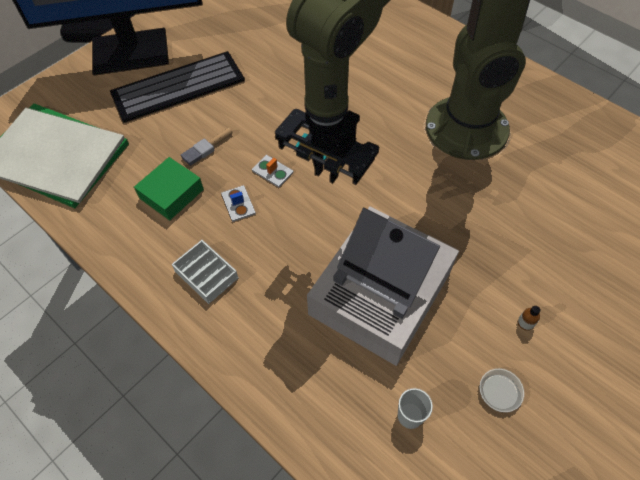

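>>> servo_tool --moves "-0.012 0.03 0.01 0 0 0.016 0;-0.012 0.03 0.012 0 0 0.016 0;-0.012 0.03 0.012 0 0 0.016 0;-0.012 0.03 0.012 0 0 0.016 0;-0.012 0.03 0.012 0 0 0.016 0;-0.012 0.025 0.012 0 0 0.016 0;-0.01 0.02 0.01 0 0 0.01 0;-0.005 0.01 0.005 0 0 0 0;0 0 0 0 0 0 0;0 0 0 0 0 0 0"

```text
time_s: 5.45
tool_pos: [0.4577, -0.2602, 0.147]
tool_rot: [-179.4, -0.4, 8.6]
force: [-1.1, 1.4, -0.5]
grip_width: 0.0434
```

```bash
python3 cam.py 2 wrist; python3 st.py 0.4568 -.2865 .023
```

```text
5.45 [ 0.4577 -0.2602  0.147 ]
5.5 [ 0.4579 -0.2599  0.1472] [-179.44   -0.37    8.64] F [-0.01 -0.3  -0.41] M [-0.03  0.03  0.05] 0.0437 q [ 49.7   8.4 -24.3 106.2   3.   66.2 -57. ]
shift [-0.0059  0.0274  0.1239]
```

View pics/wrist2.png

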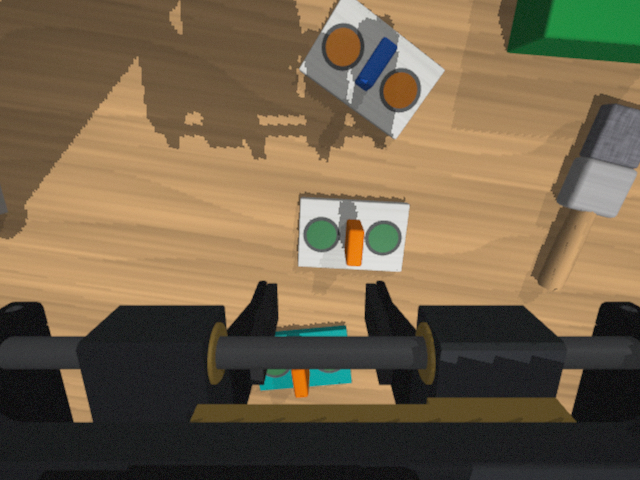

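```bash
python3 - <<'E'
from h import *
r=dict(np.load("pics/wrist2.npz")); img=r["img"];hsv=cv2.cvtColor(img,cv2.COLOR_RGB2HSV)
m=cv2.inRange(hsv,(0,0,120),(180,40,255)); m[:180]=0;m[290:]=0;m[:,:280]=0;m[:,430:]=0
m=cv2.morphologyEx(m,cv2.MORPH_CLOSE,np.ones((45,45)))
c=max(cv2.findContours(m,cv2.RETR_EXTERNAL,cv2.CHAIN_APPROX_NONE)[0],key=cv2.contourArea)
P=ray(r,c[:,0,:],.008)[:,:2].astype(np.float32)*1000
print("plate",cv2.minAreaRect(P))
d=[]
for lo,hi,z in[((60,60,40),(85,255,200),.009),((5,170,120),(18,255,255),.03)]:
    mm=cv2.inRange(hsv,lo,hi);mm[:180]=0;mm[290:]=0;mm[:,:280]=0;mm[:,430:]=0
    n,l,s,ce=cv2.connectedComponentsWithStats(mm)
    for i in range(1,n):
        if s[i,4]>60:print(s[i],ce[i],ray(r,ce[i],z).round(4))
W=cloud(r)
o=(cv2.inRange(hsv,(5,170,120),(18,255,255))>0)&(W[...,2]>.036)&(W[...,2]<.05)
o[:180]=0;o[290:]=0
print("handle top",np.nanmean(W[o],0),o.sum(), cv2.minAreaRect(W[o][:,:2].astype(np.float32)*1000))
E
```

```text
plate ((455.5440979003906, -287.0520324707031), (60.29440689086914, 90.07978820800781), 5.5168609619140625)
[306 220  31  29 681] [321.1174743  234.42290749] [[ 0.4529 -0.2613  0.009 ]]
[368 224  30  29 680] [382.87941176 237.76323529] [[ 0.4579 -0.3131  0.009 ]]
[346 220  18  46 639] [354.66040689 243.38184664] [[ 0.4559 -0.2877  0.03  ]]
handle top [ 0.4568326  -0.28667079  0.0403656 ] 557 ((456.2712097167969, -286.8443603515625), (29.824857711791992, 11.158684730529785), 5.565200328826904)
```

>>> servo_tool --moves "-0.003 0.010 0.02 -0.01 -0.006 0.05 0;-0.003 0.010 0.02 -0.01 -0.006 0.04 0;0 0.005 0.015 0 0 0.01 0;0 0 0.005 0 0 0 0;0 0 0 0 0 0 0"

```text
time_s: 5.92
tool_pos: [0.4646, -0.2764, 0.0907]
tool_rot: [179.8, -0.6, 6.6]
force: [0.4, 0.4, 0.5]
grip_width: 0.0435
```

```bash
python3 st.py 0.456 -.287 .023
```

```text
5.9167 [ 0.4646 -0.2764  0.0907] [179.81  -0.61   6.56] F [0.38 0.39 0.49] M [0.05 0.04 0.03] 0.0435 q [ 49.2  13.  -23.4 108.1   5.8  59.4 -60. ]
shift [-0.0104  0.0093  0.0676]
```

>>> servo_tool --moves "-0.006 0.006 0.012 0.003 -0.012 0.02 0;-0.004 0.003 0.012 0 -0.008 0.01 0;0 0 0.01 0 0 0 0;0 0 0.006 0 0 0 0;0 0 0 0 0 0 0"

```text
time_s: 6.33
tool_pos: [0.4586, -0.2846, 0.0503]
tool_rot: [179.8, -0.3, 6.0]
force: [0.1, 0.6, -0.3]
grip_width: 0.0434
```

```bash
python3 st.py 0.456 -.287 .023
```

```text
6.3333 [ 0.4586 -0.2846  0.0503] [179.77  -0.25   5.96] F [ 0.06  0.63 -0.29] M [0.01 0.06 0.01] 0.0434 q [ 49.1  16.  -22.6 109.8   7.5  55.2 -61. ]
shift [-0.0029  0.002   0.0273]
```

>>> servo_tool --moves "-0.003 0.002 0.008 0.003 -0.006 0.012 0;-0.001 0.001 0.008 0 -0.003 0.004 0;-0.001 0 0.005 0 0 0 0;0 0 0.002 0 0 0 0;0 0 0 0 0 0 0"

```text
time_s: 6.75
tool_pos: [0.4535, -0.2886, 0.0248]
tool_rot: [179.9, 0.0, 5.4]
force: [-0.6, 0.1, -0.4]
grip_width: 0.0432
```

```bash
python3 st.py 0.456 -.287 .023
```

```text
6.75 [ 0.4535 -0.2886  0.0248] [1.7989e+02 3.0000e-02 5.4300e+00] F [-0.61  0.13 -0.43] M [ 0.05  0.02 -0.05] 0.0432 q [ 49.   17.9 -22.  110.9   8.5  52.7 -61.7]
shift [ 0.0027 -0.0013  0.0018]
```

>>> servo_tool --moves "0.002 -0.001 0.001 0 0 0 0.3;0 0 0 0 0 0 0.6;0 0 0 0 0 0 1;0 0 0 0 0 0 1;0 0 0 0 0 0 1;0 0 0 0 0 0 1" --squeeze 20

```text
time_s: 7.25
tool_pos: [0.4566, -0.2873, 0.0247]
tool_rot: [179.8, -0.1, 5.5]
force: [-0.4, -1.1, 0.6]
grip_width: 0.012
```

```bash
python3 st.py 0.456 -.287 .023
```

```text
7.25 [ 0.4566 -0.2873  0.0247] [ 1.7983e+02 -6.0000e-02  5.4500e+00] F [-0.42 -1.15  0.59] M [0.06 0.1  0.07] 0.012 q [ 48.8  18.1 -22.  110.7   8.6  52.6 -62. ]
shift [-0.0006 -0.0004  0.0017]
```

>>> servo_tool --moves "0 0 -0.01 0 0 0 1;0 0 -0.025 0 0 0 1;0 0 -0.035 0 0 0 1;0 0 -0.035 0 0 0 1;0 0 -0.03 0 0 0 1;0 0 -0.02 0 0 0 1;0 0 0 0 0 0 1"

```text
time_s: 7.83
tool_pos: [0.4542, -0.285, 0.188]
tool_rot: [-179.9, 0.2, 5.5]
force: [1.1, 0.2, -0.5]
grip_width: 0.012
```

```bash
python3 cam.py 3 top scene; python3 st.py 0.505 .1315 .19; python3 - <<'E'
import cv2
a=cv2.imread("pics/top3.png")[150:330,180:460];b=cv2.imread("pics/scene3.png")[180:370,280:480]
cv2.imwrite("pics/t3c.png",cv2.resize(a,None,fx=2.8,fy=2.8));cv2.imwrite("pics/s3c.png",cv2.resize(b,None,fx=3,fy=3))
E
```

```text
7.8333 [ 0.4542 -0.285   0.188 ]
7.9333 [ 0.4525 -0.2841  0.1838] [-179.73    0.42    5.54] F [-0.14 -0.18 -0.45] M [ 0.01  0.02 -0.06] 0.0121 q [ 50.8   7.8 -23.2 102.3   3.2  71.  -57.8]
shift [ 0.0923 -0.4086 -0.005 ]
```

View pics/t3c.png

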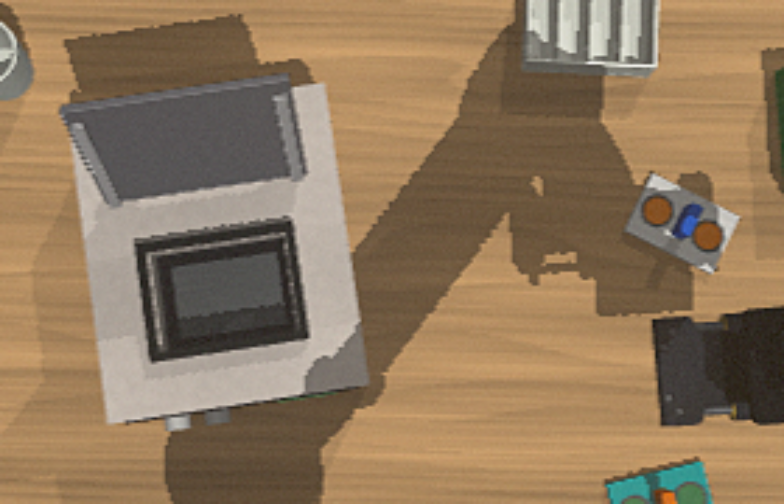

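View pics/s3c.png

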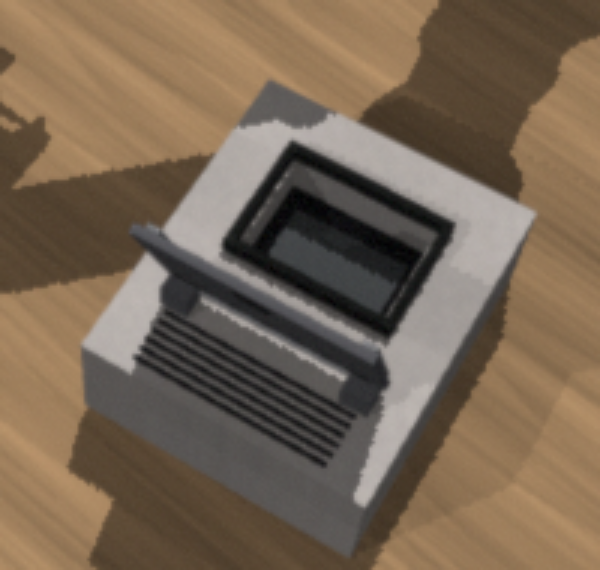

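```bash
python3 - <<'E'
from h import *
c0=np.array([.505,.1315])
for n in["top","scene"]:
    r=dict(np.load(f"pics/{n}3.npz"));img=r["img"];W=cloud(r)
    Q=np.stack(np.meshgrid(np.arange(640),np.arange(480)),-1).reshape(-1,2)
    P=ray(r,Q,.1)[:,:2].reshape(480,640,2)
    a=np.radians(10);ex=np.array([np.cos(a),np.sin(a)]);ey=np.array([-ex[1],ex[0]])
    D=P-c0;U=D@ex;V=D@ey
    roi=(abs(U)<.062)&(abs(V)<.085)
    m=(roi&(img.max(2)<70)).astype(np.uint8)
    k=max(cv2.findContours(m,cv2.RETR_EXTERNAL,cv2.CHAIN_APPROX_NONE)[0],key=cv2.contourArea)
    for z in(.1,.102):
        print(n,z,"black rim",cv2.minAreaRect(ray(r,k[:,0],z)[:,:2].astype(np.float32)*1000))
    # floor via depth
    f=roi&(abs(W[...,2]-.055)<.004)
    print(f.sum(),"floor",cv2.minAreaRect(W[f][:,:2].astype(np.float32)*1000),np.median(W[f][:,2]))
    m=(abs(W[...,0]-.54)<.2)&(abs(W[...,1]-.14)<.2)&(abs(W[...,2]-.1)<.005)
    print("unit",cv2.minAreaRect(W[m][:,:2].astype(np.float32)*1000))
E
```

```text
top 0.1 black rim ((505.8883056640625, 132.80760192871094), (100.19658660888672, 132.87449645996094), 9.968650817871094)
top 0.102 black rim ((505.76361083984375, 132.57046508789062), (100.00543975830078, 132.62100219726562), 9.968696594238281)
964 floor ((504.625, 131.48216247558594), (68.0518569946289, 99.2208023071289), 10.077369689941406) 0.054839003153006494
unit ((539.4171752929688, 137.05184936523438), (260.17938232421875, 220.6774139404297), 9.991439819335938)
scene 0.1 black rim ((501.273193359375, 131.68197631835938), (106.52849578857422, 135.8074493408203), 10.326387405395508)
scene 0.102 black rim ((502.2860107421875, 132.2349853515625), (106.32533264160156, 135.5486297607422), 10.326471328735352)
722 floor ((493.56585693359375, 130.3839111328125), (50.982398986816406, 94.79700469970703), 8.954870223999023) 0.05574256323422877
unit ((537.9830322265625, 138.90457153320312), (264.6993103027344, 220.9793243408203), 9.890302658081055)
```

>>> servo_tool --moves "0.006 -0.025 -0.006 0 0 -0.012 1;0.009 -0.036 -0.004 0 0 -0.014 1;0.009 -0.036 -0.002 0 0 -0.014 1;0.009 -0.036 -0.002 0 0 -0.014 1;0.009 -0.036 -0.002 0 0 -0.014 1;0.009 -0.036 -0.002 0 0 -0.014 1;0.009 -0.036 -0.002 0 0 -0.014 1;0.009 -0.036 -0.002 0 0 -0.014 1;0.009 -0.036 -0.002 0 0 -0.014 1;0.007 -0.030 0 0 0 -0.012 1;0.004 -0.018 0 0 0 0 1;0.002 -0.008 0 0 0 0 1;0 0 0 0 0 0 1;0 0 0 0 0 0 1"

```text
time_s: 9.1
tool_pos: [0.4793, 0.1079, 0.1844]
tool_rot: [-178.8, 2.7, 9.3]
force: [-0.2, -1.0, -0.8]
grip_width: 0.0115
```

```bash
python3 st.py 0.5055 .132 .15
```

```text
9.1 [0.4793 0.1079 0.1844] [-178.79    2.73    9.29] F [-0.2  -1.03 -0.78] M [-0.04 -0.05 -0.05] 0.0115 q [ 27.1   5.7 -43.8 105.6   2.5  72.9 -98.2]
shift [ 0.0314 -0.0189  0.0334]
```

>>> servo_tool --moves "0.010 -0.007 0 -0.02 0.045 -0.012 1;0.010 -0.006 0 -0.015 0.03 -0.01 1;0.006 -0.003 0.004 -0.005 0.01 0 1;0.002 0 0.004 0 0 0 1;0 0 0 0 0 0 1"

```text
time_s: 9.52
tool_pos: [0.5072, 0.1231, 0.173]
tool_rot: [179.8, 0.2, 9.4]
force: [0.2, -0.2, -0.3]
grip_width: 0.0116
```

```bash
python3 st.py 0.5055 .132 .15
```

```text
9.5167 [0.5072 0.1231 0.173 ] [179.83   0.19   9.38] F [ 0.23 -0.24 -0.33] M [ 0.02 -0.03 -0.03] 0.0116 q [  24.6    8.8  -44.4  104.4    6.7   69.7 -102.5]
shift [-0.0001 -0.0091  0.023 ]
```

>>> servo_tool --moves "0 -0.005 0.008 0 0.003 -0.012 1;0 -0.003 0.01 0 0.003 -0.008 1;0 -0.001 0.008 0 0 0 1;0 0 0.004 0 0 0 1;0 0 0 0 0 0 1"

```text
time_s: 9.93
tool_pos: [0.505, 0.1313, 0.1387]
tool_rot: [179.8, 0.1, 9.9]
force: [-0.7, 0.4, 0.0]
grip_width: 0.0118
```

```bash
python3 st.py 0.5055 .132 .12; python3 cam.py 4 wrist scene; python3 -c "
import cv2
b=cv2.imread('pics/scene4.png')[150:370,260:500];cv2.imwrite('pics/s4c.png',cv2.resize(b,None,fx=2.5,fy=2.5))"
```

```text
9.9333 [0.505  0.1313 0.1387] [1.7982e+02 1.4000e-01 9.9100e+00] F [-0.69  0.38  0.01] M [ 0.01  0.03 -0.04] 0.0118 q [  23.3   10.9  -44.6  106.7    8.6   65.9 -104.4]
shift [ 0.0006 -0.0007  0.0187]
9.9333 [0.505  0.1313 0.1387]
```

View pics/wrist4.png

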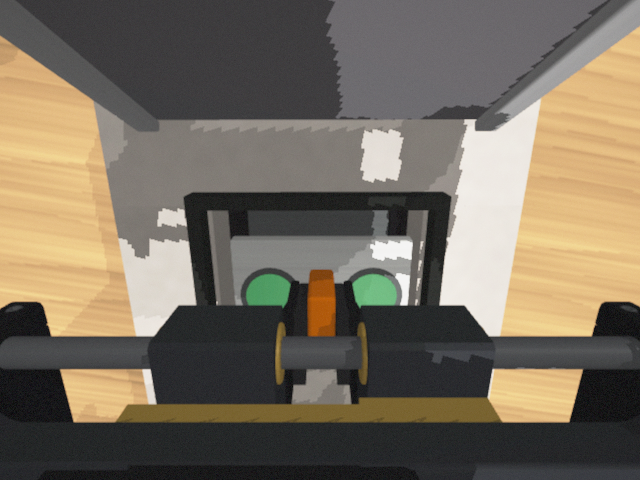

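View pics/s4c.png

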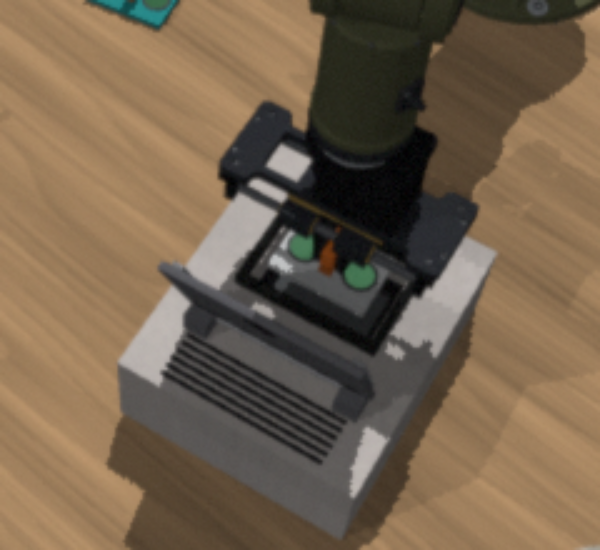

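>>> servo_tool --moves "0.001 -0.001 0.008 0 0 0 1;0 0 0.01 0 0 0 1;0 0 0.008 0 0 0 1;0 0 0.005 0 0 0 1;0 0 0 0 0 0 1"

```text
time_s: 10.45
tool_pos: [0.5075, 0.1321, 0.1066]
tool_rot: [179.8, -0.1, 9.8]
force: [0.4, -0.1, -1.1]
grip_width: 0.0115
```

```bash
python3 st.py 0.5055 .132 .08
```

```text
10.45 [0.5075 0.1321 0.1066] [ 1.7978e+02 -8.0000e-02  9.8300e+00] F [ 0.38 -0.09 -1.06] M [0.06 0.06 0.01] 0.0115 q [  22.2   13.4  -44.1  108.4   10.8   62.3 -106.3]
shift [-0.002  -0.0003  0.0265]
```

>>> servo_tool --moves "-0.002 0 0.006 0 0 0 1;0 0 0.006 0 0 0 1;0 0 0.005 0 0 0 1;0 0 0.003 0 0 0 1"

```text
time_s: 10.78
tool_pos: [0.5056, 0.1317, 0.0848]
tool_rot: [179.8, -0.1, 9.8]
force: [0.9, -1.6, -0.7]
grip_width: 0.0118
```

```bash
python3 st.py 0.5055 .132 .08
```

```text
10.7833 [0.5056 0.1317 0.0848] [ 1.7979e+02 -1.0000e-01  9.8200e+00] F [ 0.95 -1.63 -0.71] M [0.03 0.02 0.01] 0.0118 q [  21.7   14.8  -43.7  109.8   12.1   59.9 -107.3]
shift [-0.     -0.0003  0.0048]
```

Already inside the pocket's vertical part with no side force; feel for the floor.

>>> servo_tool --moves "0 0 0.002 0 0 0 1;0 0 0.002 0 0 0 1"

```text
time_s: 10.95
tool_pos: [0.5054, 0.1316, 0.08]
tool_rot: [179.8, -0.1, 9.8]
force: [-0.5, 0.1, -1.3]
grip_width: 0.0123
```

>>> servo_tool --moves "0 0 0.001 0 0 0 1;0 0 0.001 0 0 0 1"

```text
time_s: 11.12
tool_pos: [0.5056, 0.1316, 0.0796]
tool_rot: [179.7, -0.0, 9.8]
force: [-4.7, -0.8, 10.5]
grip_width: 0.0116
```

>>> servo_tool --moves "0 0 -0.0005 0 0 0 1;0 0 0 0 0 0 0.3;0 0 0 0 0 0 0.2;0 0 0 0 0 0 0.2;0 0 0 0 0 0 0.2"

```text
time_s: 11.53
tool_pos: [0.5071, 0.1321, 0.0815]
tool_rot: [179.7, -0.2, 9.8]
force: [0.5, -0.5, 0.8]
grip_width: 0.0302
```

>>> servo_tool --moves "0 0 -0.005 0 0 0 0.2;0 0 -0.01 0 0 0 0.2;0 0 -0.02 0 0 0 0.2;0 0 -0.03 0 0 0 0.2;0 0 -0.03 0 0 0 0.2;0 0 -0.02 0 0 0 0.2;0 0 0 0 0 0 0.2"

```text
time_s: 12.12
tool_pos: [0.5051, 0.1331, 0.2038]
tool_rot: [179.8, -0.1, 9.9]
force: [1.0, 0.6, -0.2]
grip_width: 0.0349
```

```bash
python3 st.py 0.5055 .132 .08;python3 cam.py 5 wrist scene; python3 -c "
import cv2
b=cv2.imread('pics/scene5.png')[150:370,260:500];cv2.imwrite('pics/s5c.png',cv2.resize(b,None,fx=2.5,fy=2.5))"
```

```text
12.1167 [0.5051 0.1331 0.2038] [ 1.7979e+02 -6.0000e-02  9.9200e+00] F [ 1.03  0.62 -0.18] M [-0.   -0.03 -0.01] 0.0349 q [  24.7    7.1  -45.2  102.2    5.5   72.8 -102. ]
shift [0.     0.0007 0.1238]
12.1167 [0.5051 0.1331 0.2038]
```

View pics/wrist5.png

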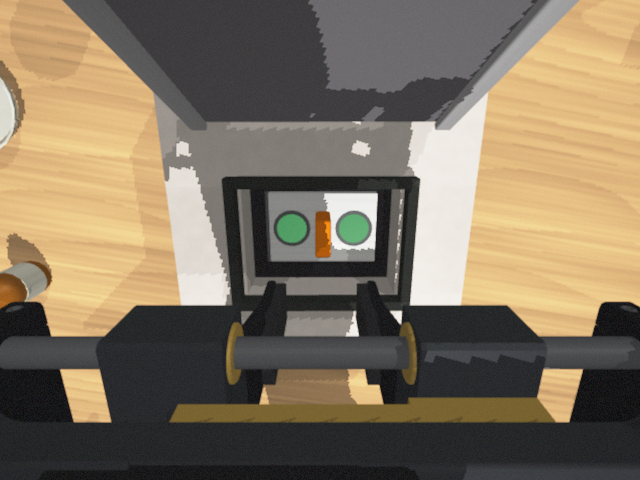

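View pics/s5c.png

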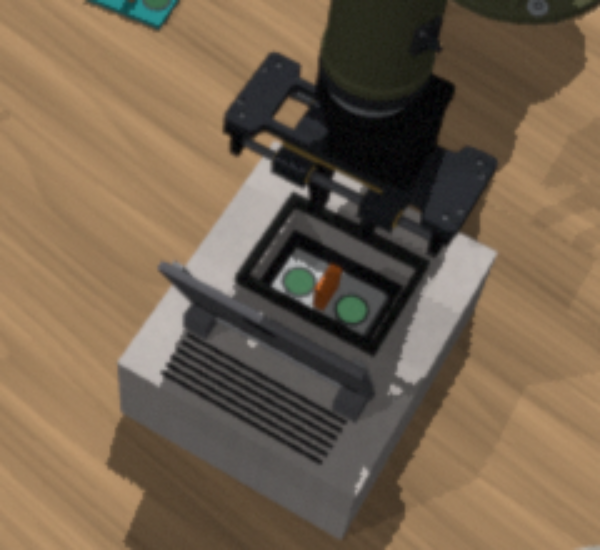

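>>> servo_tool --moves "0 0 -0.03 0 0 0 1;0 0 -0.03 0 0 0 1;0 0 -0.025 0 0 0 1;0 0 -0.01 0 0 0 1;0.015 0 0 0 0 0 1;0.03 0 0 0 0 0 1;0.035 0 0 0 0 0 1;0.035 0 0 0 0 0 1;0.03 0 0 0 0 0 1;0.02 0 0 0 0 0 1;0.01 0 0 0 0 0 1;0 0 0 0 0 0 1"

```text
time_s: 13.22
tool_pos: [0.6758, 0.16, 0.2731]
tool_rot: [179.4, 2.0, 9.8]
force: [-1.0, 0.2, -0.1]
grip_width: 0.0002
```

```bash
cat > u.py <<'E'
from cell import env
from h import *
o=env.get_obs(); a=np.radians(10); c=np.array([.5393,.1375]); d=o["tool_pos"][:2]-c
print(round(o["time_s"],2),"u",round(d@[np.cos(a),np.sin(a)],4),"v",round(d@[-np.sin(a),np.cos(a)],4),"z",o["tool_pos"][2].round(4),o["tool_rot"].round(1),"F",o["force"].round(1),"q",o["qpos"].round(0))
E
python3 u.py; python3 - <<'E'
from h import *
r=dict(np.load("pics/wrist5.npz"));W=cloud(r)
print("plate z pts",W[235,262+12],W[250,300],W[200,372],W[250,365],"discs",W[229,290],W[229,353])
zh=.118
for t in(110.6,100,90,80,70,60,50,40,30,20,10,0,-3,-6.6):
    th=np.radians(t);rho=.127
    u=.0505-rho*np.cos(th)+.008*np.sin(th);z=zh+rho*np.sin(th)+.008*np.cos(th)
    print(t,"TCP u %.4f z %.4f"%(u+.0095,z+.011))
E
```

```text
13.22 u 0.1383 v -0.0015 z 0.2731 [179.4   2.    9.8] F [-1.   0.2 -0.1] q [  12.   30.  -43.   69.   20.   90. -108.]
plate z pts [0.49186664 0.16909236 0.06327716] [0.48271794 0.14529455 0.06441368] [0.53583621 0.09392995 0.06486548] [0.49236687 0.09051489 0.06483589] discs [0.5000862  0.15643016 0.06549042] [0.50913217 0.10445511 0.06556131]
110.6 TCP u 0.1122 z 0.2451
100 TCP u 0.0899 z 0.2527
90 TCP u 0.0680 z 0.2560
80 TCP u 0.0458 z 0.2555
70 TCP u 0.0241 z 0.2511
60 TCP u 0.0034 z 0.2430
50 TCP u -0.0155 z 0.2314
40 TCP u -0.0321 z 0.2168
30 TCP u -0.0460 z 0.1994
20 TCP u -0.0566 z 0.1800
10 TCP u -0.0637 z 0.1589
0 TCP u -0.0670 z 0.1370
-3 TCP u -0.0672 z 0.1303
-6.6 TCP u -0.0671 z 0.1223
```

>>> servo_tool --moves "0.005 0 0.008 -0.005 0.04 0 1;0 0 0.01 -0.01 0.02 0 1;0 0 0.006 0 0.01 0 1;0 0 0 0 0 0 1"

```text
time_s: 13.55
tool_pos: [0.6771, 0.1608, 0.24]
tool_rot: [179.1, 0.6, 10.0]
force: [0.2, -0.5, -1.0]
grip_width: 0.0005
```

```bash
python3 u.py
```

```text
13.55 u 0.1398 v -0.001 z 0.24 [179.1   0.6  10. ] F [ 0.2 -0.5 -1. ] q [  12.   30.  -42.   73.   21.   85. -108.]
```

>>> servo_tool --moves "-0.008 0 0 0 0.005 0 1;-0.010 0 -0.002 0 0 0 1;-0.010 0 -0.002 0 0 0 1;-0.008 0 -0.003 0 0 0 1"

```text
time_s: 13.88
tool_pos: [0.6404, 0.1538, 0.2454]
tool_rot: [179.1, 0.5, 9.9]
force: [2.1, 0.3, -1.7]
grip_width: 0.0
```

```bash
python3 u.py
```

```text
13.88 u 0.1024 v -0.0015 z 0.2454 [179.1   0.5   9.9] F [ 2.1  0.3 -1.7] q [  15.   25.  -44.   79.   18.   83. -108.]
```

>>> servo_tool --moves "-0.011 0 -0.003 0 0 0 1;-0.011 0 -0.003 0 0 0 1;-0.011 0 -0.002 0 0 0 1"

```text
time_s: 14.13
tool_pos: [0.6073, 0.1476, 0.2542]
tool_rot: [179.1, 0.3, 9.9]
force: [3.8, -0.3, -3.2]
grip_width: 0.0003
```

```bash
python3 u.py
```

```text
14.13 u 0.0688 v -0.0018 z 0.2542 [179.1   0.3   9.9] F [ 3.8 -0.3 -3.2] q [  18.   21.  -45.   84.   15.   82. -107.]
```

>>> servo_tool --moves "-0.011 0 0 0 0 0 1;-0.011 0 0 0 0 0 1;-0.011 0 0.002 0 0 0 1;-0.010 0 0.003 0 0 0 1"

```text
time_s: 14.47
tool_pos: [0.5662, 0.1403, 0.2515]
tool_rot: [179.1, -0.5, 9.9]
force: [4.4, 1.2, -0.6]
grip_width: 0.0004
```

```bash
python3 u.py
```

```text
14.47 u 0.027 v -0.0019 z 0.2515 [179.1  -0.5   9.9] F [ 4.4  1.2 -0.6] q [  22.   14.  -46.   91.   11.   79. -105.]
```

>>> servo_tool --moves "-0.010 0 0.003 0 -0.01 0 1;-0.010 0 0.004 0 -0.005 0 1;-0.010 0 0.006 0 0 0 1;-0.009 0 0.006 0 0 0 1"

```text
time_s: 14.8
tool_pos: [0.5314, 0.1347, 0.2364]
tool_rot: [179.1, -1.2, 9.8]
force: [3.6, 0.7, 3.5]
grip_width: 0.0007
```

```bash
python3 u.py
```

```text
14.8 u -0.0083 v -0.0014 z 0.2364 [179.1  -1.2   9.8] F [3.6 0.7 3.5] q [  25.    9.  -47.   97.    8.   76. -103.]
```

>>> servo_tool --moves "-0.008 0 0.006 0 -0.02 0 1;-0.008 0 0.008 0 -0.01 0 1;-0.007 0 0.008 0 0 0 1;-0.006 0 0.009 0 0 0 1"

```text
time_s: 15.13
tool_pos: [0.5049, 0.1309, 0.2104]
tool_rot: [179.0, -1.0, 9.8]
force: [-0.2, 0.2, 7.0]
grip_width: 0.0007
```

```bash
python3 u.py
```

```text
15.13 u -0.035 v -0.0005 z 0.2104 [179.   -1.    9.8] F [-0.2  0.2  7. ] q [  26.    6.  -47.  102.    6.   73. -102.]
```

>>> servo_tool --moves "-0.006 0 0.007 0 -0.02 0 1;-0.006 0 0.009 0 -0.01 0 1;-0.005 0 0.009 0 0 0 1;-0.004 0 0.009 0 0 0 1"

```text
time_s: 15.47
tool_pos: [0.4857, 0.1285, 0.1796]
tool_rot: [178.9, -0.6, 9.8]
force: [-1.0, 1.4, 6.0]
grip_width: 0.0006
```

```bash
python3 u.py
```

```text
15.47 u -0.0544 v 0.0004 z 0.1796 [178.9  -0.6   9.8] F [-1.   1.4  6. ] q [  27.    5.  -47.  107.    5.   69. -102.]
```

>>> servo_tool --moves "-0.005 0 0.007 0 -0.01 0 1;-0.004 0 0.008 0 0 0 1;-0.003 0 0.007 0 0 0 1;-0.002 0 0.004 0 0 0 1"

```text
time_s: 15.8
tool_pos: [0.4753, 0.1272, 0.1545]
tool_rot: [179.0, -1.0, 9.8]
force: [3.8, 1.1, 4.3]
grip_width: 0.0008
```

```bash
python3 u.py
```

```text
15.8 u -0.0649 v 0.001 z 0.1545 [179.   -1.    9.8] F [3.8 1.1 4.3] q [  27.    5.  -47.  110.    5.   66. -102.]
```

>>> servo_tool --moves "-0.002 0 0.004 0 0 0 1;-0.001 0 0.004 0 0 0 1;0 0 0.004 0 0 0 1"

```text
time_s: 16.05
tool_pos: [0.4725, 0.1269, 0.1419]
tool_rot: [179.0, -1.0, 9.8]
force: [2.1, 0.4, 6.0]
grip_width: 0.0007
```

>>> servo_tool --moves "0 0 0.003 0 0 0 1;0 0 0.002 0 0 0 1"

```text
time_s: 16.22
tool_pos: [0.472, 0.127, 0.136]
tool_rot: [179.0, -1.0, 9.8]
force: [2.4, 1.1, 5.2]
grip_width: 0.0004
```

>>> servo_tool --moves "0 0 0.002 0 0 0 1;0 0 0.002 0 0 0 1"

```text
time_s: 16.38
tool_pos: [0.4718, 0.1272, 0.1316]
tool_rot: [179.0, -0.9, 9.8]
force: [1.8, 1.4, 4.9]
grip_width: 0.0002
```

>>> servo_tool --moves "0 0 0.002 0 0 0 1;0 0 0.002 0 0 0 1"

```text
time_s: 16.55
tool_pos: [0.4718, 0.1274, 0.1274]
tool_rot: [179.0, -0.9, 9.8]
force: [2.8, 1.4, 5.9]
grip_width: 0.0004
```

>>> servo_tool --moves "0 0 0.002 0 0 0 1"

```text
time_s: 16.63
tool_pos: [0.4717, 0.1274, 0.1253]
tool_rot: [179.0, -0.9, 9.8]
force: [3.1, 2.1, 6.6]
grip_width: 0.0004
```

>>> servo_tool --moves "0 0 0.001 0 0 0 1"

```text
time_s: 16.72
tool_pos: [0.4718, 0.1275, 0.1244]
tool_rot: [179.0, -0.8, 9.8]
force: [2.0, 1.4, 9.2]
grip_width: 0.0006
```

>>> servo_tool --moves "0 0 0.001 0 0 0 1"

```text
time_s: 16.8
tool_pos: [0.4719, 0.1276, 0.1238]
tool_rot: [179.0, -0.8, 9.9]
force: [1.6, -0.1, 11.7]
grip_width: 0.0005
```

>>> servo_tool --moves "0 0 0.001 0 0 0 1"

```text
time_s: 16.88
tool_pos: [0.4719, 0.1276, 0.1234]
tool_rot: [179.0, -0.8, 9.9]
force: [-0.8, 0.5, 13.7]
grip_width: 0.0007
```

Firm stop at the same height as the first press. Back off gently, then clear and look.

>>> servo_tool --moves "0 0 -0.004 0 0 0 1;0 0 -0.006 0 0 0 1;0 0 -0.008 0 0 0 1;0 0 -0.01 0 0 0 1;0 0 -0.02 0 0 0 1;0 0 -0.03 0 0 0 1;0 0.01 -0.03 0 0 0 1;0 0.03 -0.01 0 0 0 1;0 0.035 0 0 0 0 1;0 0.035 0 0 0 0 1;0 0.035 0 0 0 0 1;0 0.02 0 0 0 0 1;0 0 0 0 0 0 1;0 0 0 0 0 0 1;0 0 0 0 0 0 1;0 0 0 0 0 0 1;0 0 0 0 0 0 1;0 0 0 0 0 0 1"

```text
time_s: 18.38
tool_pos: [0.4806, -0.038, 0.2437]
tool_rot: [179.1, 1.8, 10.5]
force: [-0.2, -0.3, -0.5]
grip_width: 0.0003
```

```bash
python3 u.py;python3 cam.py 6 top scene; python3 - <<'E'
from h import *
r=dict(np.load("pics/top6.npz"));W=cloud(r)
m=(abs(W[...,0]-.52)<.12)&(abs(W[...,1]-.135)<.1)&(W[...,2]>.115)
print(np.percentile(W[m][:,2],[2,25,50,75,98]),cv2.minAreaRect(W[m][:,:2].astype(np.float32)*1000))
E
```

```text
18.38 u -0.0883 v -0.1627 z 0.2437 [179.1   1.8  10.5] F [-0.2 -0.3 -0.5] q [ 37.   0. -37. 103.   1.  79. -79.]
18.3833 [ 0.4806 -0.038   0.2437]
[0.11630935 0.16551688 0.2450398  0.34107786 0.34512278] ((515.6002197265625, 127.62763977050781), (197.98590087890625, 178.2508544921875), 10.053988456726074)
```

View pics/top6.png

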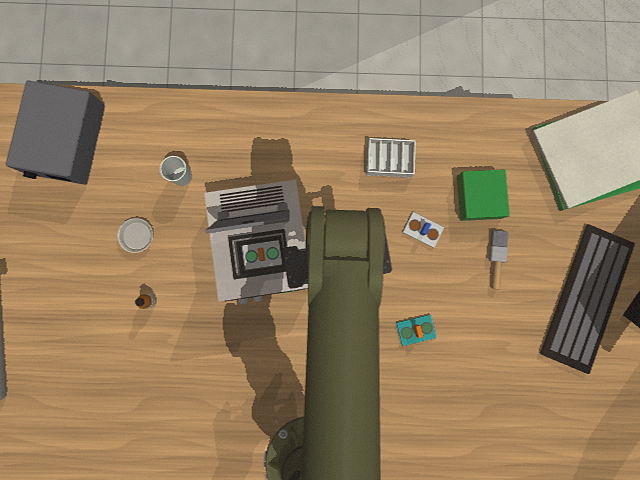

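View pics/scene6.png

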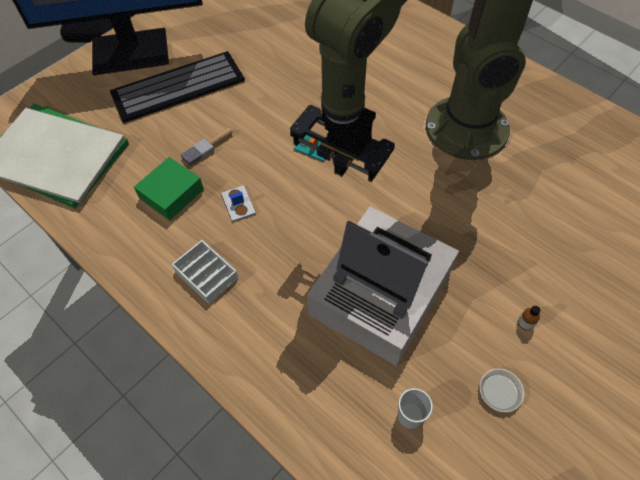

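>>> servo_tool --moves "0.01 0 -0.025 0 0.03 0.01 1;0.02 0 -0.022 0 0.02 0 1;0.03 -0.01 -0.01 0 0 0 1;0.03 -0.02 -0.004 0 0 0 1;0.03 -0.025 0 0 0 0 1;0.03 -0.025 0 0 0 0 1;0.03 -0.025 0 0 0 0 1;0.025 -0.02 0 0 0 0 1;0.015 -0.015 0 0 0 0 1;0.005 -0.005 0 0 0 0 1;0 0 0 0 0 0 1"

```text
time_s: 19.4
tool_pos: [0.6854, 0.1533, 0.2985]
tool_rot: [179.1, 0.6, 9.8]
force: [0.3, 0.0, -0.2]
grip_width: 0.0006
```

```bash
python3 u.py;python3 cam.py 7 scene; python3 -c "
import cv2
b=cv2.imread('pics/scene7.png')[150:370,260:500];cv2.imwrite('pics/s7c.png',cv2.resize(b,None,fx=2.5,fy=2.5))"
```

```text
19.4 u 0.1466 v -0.0098 z 0.2985 [179.1   0.6   9.8] F [ 0.3  0.  -0.2] q [  11.   30.  -41.   67.   20.   91. -107.]
19.4 [0.6854 0.1533 0.2985]
```

View pics/s7c.png

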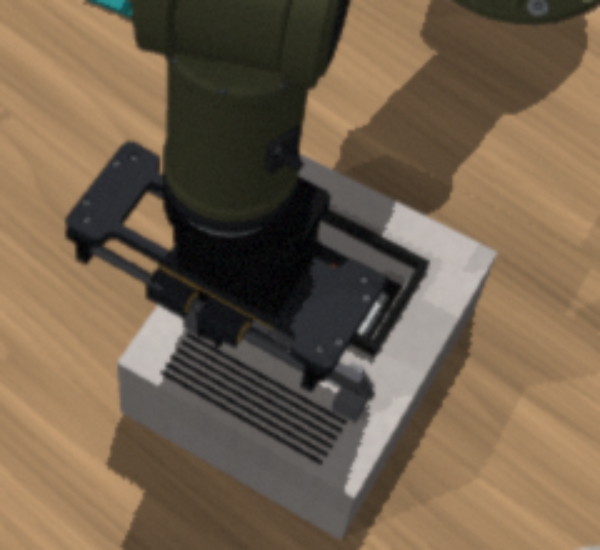

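Arm is behind the hatch, clear. Fix roll, lower, and swing it down again.

>>> servo_tool --moves "0 -0.008 0.015 0.015 0.015 0 1;0 -0.002 0.018 0.01 0.005 0 1;0 0 0.014 0 0 0 1;0 0 0.004 0 0 0 1;-0.005 0 0 0 0 0 1"

```text
time_s: 19.87
tool_pos: [0.6768, 0.1533, 0.249]
tool_rot: [179.4, -0.2, 9.3]
force: [-0.3, -0.4, 0.1]
grip_width: 0.0001
```

```bash
python3 u.py
```

```text
19.87 u 0.1382 v -0.0083 z 0.249 [179.4  -0.2   9.3] F [-0.3 -0.4  0.1] q [  13.   29.  -42.   74.   19.   84. -108.]
```

>>> servo_tool --moves "-0.008 -0.004 0.003 0.005 0 -0.02 1;-0.010 -0.002 0.001 0 0 0 1;-0.010 0 -0.001 0 0 0 1;-0.010 0 -0.003 0 0 0 1;-0.011 0 -0.003 0 0 0 1"

```text
time_s: 20.28
tool_pos: [0.6287, 0.1447, 0.2581]
tool_rot: [179.4, -0.9, 9.4]
force: [3.2, 0.9, -1.9]
grip_width: 0.0004
```

```bash
python3 u.py
```

```text
20.28 u 0.0893 v -0.0084 z 0.2581 [179.4  -0.9   9.4] F [ 3.2  0.9 -1.9] q [  17.   22.  -43.   81.   16.   82. -107.]
```

>>> servo_tool --moves "-0.010 -0.003 0.003 0 -0.02 -0.01 1;-0.011 -0.002 0.002 0 -0.01 -0.01 1;-0.011 0 0.001 0 0 0 1;-0.011 0 0.001 0 0 0 1"

```text
time_s: 20.62
tool_pos: [0.5883, 0.1388, 0.2579]
tool_rot: [179.1, -1.1, 9.6]
force: [3.1, 0.2, -1.4]
grip_width: 0.0003
```

```bash
python3 u.py
```

```text
20.62 u 0.0485 v -0.0073 z 0.2579 [179.1  -1.1   9.6] F [ 3.1  0.2 -1.4] q [  20.   16.  -44.   88.   12.   80. -105.]
```

>>> servo_tool --moves "-0.011 -0.002 0.003 0.01 -0.02 -0.01 1;-0.011 -0.002 0.004 0 -0.01 0 1;-0.010 0 0.004 0 -0.01 0 1;-0.010 0 0.005 0 0 0 1"

```text
time_s: 20.95
tool_pos: [0.5489, 0.1322, 0.2469]
tool_rot: [179.1, -0.8, 9.7]
force: [3.5, 1.5, 1.9]
grip_width: 0.0004
```

```bash
python3 u.py
```

```text
20.95 u 0.0086 v -0.0069 z 0.2469 [179.1  -0.8   9.7] F [3.5 1.5 1.9] q [  23.   11.  -45.   94.    9.   78. -104.]
```

>>> servo_tool --moves "-0.009 -0.003 0.005 0.01 -0.02 -0.01 1;-0.009 -0.002 0.007 0 -0.01 0 1;-0.008 -0.001 0.007 0 -0.01 0 1;-0.008 0 0.008 0 0 0 1"

```text
time_s: 21.28
tool_pos: [0.5157, 0.1286, 0.2238]
tool_rot: [179.1, -0.2, 9.8]
force: [0.8, 0.3, 7.3]
grip_width: 0.0005
```

```bash
python3 u.py
```

```text
21.28 u -0.0248 v -0.0046 z 0.2238 [179.1  -0.2   9.8] F [0.8 0.3 7.3] q [  25.    8.  -45.  100.    6.   75. -102.]
```

>>> servo_tool --moves "-0.007 -0.003 0.007 0.01 -0.005 0 1;-0.007 -0.001 0.008 0.01 -0.005 0 1;-0.006 0 0.009 0 0 0 1;-0.005 0 0.009 0 0 0 1"

```text
time_s: 21.62
tool_pos: [0.4907, 0.1251, 0.1931]
tool_rot: [179.4, -0.2, 9.6]
force: [-0.0, 0.5, 5.4]
grip_width: 0.0004
```

```bash
python3 u.py
```

```text
21.62 u -0.05 v -0.0037 z 0.1931 [179.4  -0.2   9.6] F [-0.   0.5  5.4] q [  26.    5.  -45.  105.    4.   71. -101.]
```

>>> servo_tool --moves "-0.005 -0.002 0.008 0.005 -0.005 0 1;-0.005 -0.001 0.009 0 0 0 1;-0.004 0 0.008 0 0 0 1;-0.003 0 0.005 0 0 0 1;-0.002 0 0.004 0 0 0 1"

```text
time_s: 22.03
tool_pos: [0.4746, 0.1243, 0.16]
tool_rot: [179.5, -0.7, 9.5]
force: [5.2, 0.4, 4.0]
grip_width: 0.0005
```

```bash
python3 u.py
```

```text
22.03 u -0.066 v -0.0017 z 0.16 [179.5  -0.7   9.5] F [5.2 0.4 4. ] q [  26.    4.  -45.  110.    4.   67. -101.]
```

>>> servo_tool --moves "-0.002 0 0.004 0.005 -0.02 0 1;-0.001 0 0.004 0 -0.01 0 1;0 0 0.004 0 0 0 1;0 0 0.003 0 0 0 1"

```text
time_s: 22.37
tool_pos: [0.4708, 0.1245, 0.1443]
tool_rot: [179.6, 0.2, 9.5]
force: [2.8, -1.2, 3.5]
grip_width: 0.0008
```

>>> servo_tool --moves "0 0 0.003 0 0 0 1;0 0 0.002 0 0 0 1"

```text
time_s: 22.53
tool_pos: [0.4702, 0.1246, 0.1383]
tool_rot: [179.7, 0.4, 9.6]
force: [2.2, -0.1, 4.4]
grip_width: 0.0
```

>>> servo_tool --moves "0 0 0.002 0 0 0 1;0 0 0.002 0 0 0 1"

```text
time_s: 22.7
tool_pos: [0.4699, 0.1247, 0.1338]
tool_rot: [179.7, 0.4, 9.6]
force: [2.5, 0.0, 5.5]
grip_width: 0.0008
```

>>> servo_tool --moves "0 0 0.002 0 0 0 1"

```text
time_s: 22.78
tool_pos: [0.4699, 0.1247, 0.1317]
tool_rot: [179.7, 0.4, 9.6]
force: [2.7, 0.3, 5.1]
grip_width: 0.0004
```

>>> servo_tool --moves "0 0 0.002 0 0 0 1;0 0 0.002 0 0 0 1"

```text
time_s: 22.95
tool_pos: [0.4698, 0.1249, 0.1275]
tool_rot: [179.7, 0.4, 9.6]
force: [2.3, -0.5, 5.6]
grip_width: 0.0006
```

>>> servo_tool --moves "0 0 0.002 0 0 0 1"

```text
time_s: 23.03
tool_pos: [0.4698, 0.125, 0.1254]
tool_rot: [179.7, 0.4, 9.6]
force: [2.5, -0.2, 5.2]
grip_width: 0.0005
```

>>> servo_tool --moves "0 0 0.001 0 0 0 1"

```text
time_s: 23.12
tool_pos: [0.4699, 0.1251, 0.1244]
tool_rot: [179.7, 0.4, 9.6]
force: [0.9, -0.0, 8.4]
grip_width: 0.0007
```

>>> servo_tool --moves "0 0 0.001 0 0 0 1"

```text
time_s: 23.2
tool_pos: [0.47, 0.1252, 0.1238]
tool_rot: [179.7, 0.4, 9.6]
force: [0.4, -0.4, 10.4]
grip_width: 0.0005
```

>>> servo_tool --moves "0 0 -0.002 0 0 0 1;0 0 -0.002 0 0 0 1"

```text
time_s: 23.37
tool_pos: [0.4698, 0.1251, 0.1278]
tool_rot: [179.7, 0.5, 9.6]
force: [1.5, -1.6, 6.5]
grip_width: 0.0005
```

>>> servo_tool --moves "0 0 -0.002 0 0 0 1;0 0 -0.002 0 0 0 1"

```text
time_s: 23.53
tool_pos: [0.469, 0.1249, 0.1314]
tool_rot: [179.7, 0.6, 9.6]
force: [0.5, 0.3, 1.6]
grip_width: 0.0002
```

>>> servo_tool --moves "0 0 -0.002 0 0 0 1;0 0 -0.002 0 0 0 1"

```text
time_s: 23.7
tool_pos: [0.4673, 0.1248, 0.1345]
tool_rot: [179.7, 0.8, 9.6]
force: [2.4, -1.7, 6.3]
grip_width: 0.0001
```

>>> servo_tool --moves "0 0 -0.002 0 0 0 1;0 0 -0.002 0 0 0 1"

```text
time_s: 23.87
tool_pos: [0.4676, 0.1247, 0.1388]
tool_rot: [179.7, 0.8, 9.6]
force: [1.7, -1.0, 5.1]
grip_width: 0.0004
```

>>> servo_tool --moves "0 0 0.002 0 0 0 1;0 0 0.003 0 0 0 1;0 0 0.003 0 0 0 1;0 0 0.002 0 0 0 1"

```text
time_s: 24.2
tool_pos: [0.4672, 0.1247, 0.1307]
tool_rot: [179.6, 0.9, 9.6]
force: [1.8, -1.0, 4.5]
grip_width: 0.0006
```

>>> servo_tool --moves "0 0 0.002 0 0 0 1;0 0 0.001 0 0 0 1"

```text
time_s: 24.37
tool_pos: [0.4672, 0.1249, 0.1283]
tool_rot: [179.6, 0.9, 9.6]
force: [1.4, -0.3, 6.4]
grip_width: 0.0006
```

```bash
python3 u.py
```

```text
24.37 u -0.0732 v 0.0001 z 0.1283 [179.6   0.9   9.6] F [ 1.4 -0.3  6.4] q [  25.    7.  -46.  112.    6.   65. -103.]
```

>>> servo_tool --moves "0 0 0.002 0 0 0 1;0 0 0.002 0 0 0 1"

```text
time_s: 24.53
tool_pos: [0.4672, 0.125, 0.1252]
tool_rot: [179.6, 0.9, 9.6]
force: [1.6, 0.5, 6.4]
grip_width: 0.0007
```

>>> servo_tool --moves "0 0 0.001 0 0 0 1"

```text
time_s: 24.62
tool_pos: [0.4672, 0.1251, 0.1246]
tool_rot: [179.6, 0.9, 9.6]
force: [-0.2, -0.8, 6.2]
grip_width: 0.0008
```

>>> servo_tool --moves "0 0 0.001 0 0 0 1"

```text
time_s: 24.7
tool_pos: [0.4672, 0.1251, 0.1241]
tool_rot: [179.6, 0.9, 9.6]
force: [-0.0, -0.4, 9.3]
grip_width: 0.0006
```

>>> servo_tool --moves "0 0 0.001 0 0 0 1"

```text
time_s: 24.78
tool_pos: [0.4673, 0.1251, 0.1239]
tool_rot: [179.5, 0.9, 9.6]
force: [-0.3, -0.7, 8.8]
grip_width: 0.0006
```

>>> servo_tool --moves "0 0 0.001 0 0 0 1"

```text
time_s: 24.87
tool_pos: [0.4673, 0.1252, 0.1237]
tool_rot: [179.5, 0.9, 9.6]
force: [-0.8, -1.3, 9.8]
grip_width: 0.0006
```

>>> servo_tool --moves "0 0 0.0005 0 0 0 1"

```text
time_s: 24.95
tool_pos: [0.4673, 0.1252, 0.124]
tool_rot: [179.5, 0.9, 9.6]
force: [-1.7, -0.4, 8.8]
grip_width: 0.0006
```

>>> servo_tool --moves "0 0 0.0015 0 0 0 1"

```text
time_s: 25.03
tool_pos: [0.4673, 0.1252, 0.1234]
tool_rot: [179.4, 0.9, 9.6]
force: [-1.2, -1.0, 10.3]
grip_width: 0.0001
```

>>> servo_tool --moves "0 0 0.0015 0 0 0 1"

```text
time_s: 25.12
tool_pos: [0.4674, 0.1252, 0.123]
tool_rot: [179.4, 0.9, 9.6]
force: [-0.5, -1.1, 11.5]
grip_width: 0.0001
```

>>> servo_tool --moves "0 0 0.0015 0 0 0 1"

```text
time_s: 25.2
tool_pos: [0.4674, 0.1253, 0.1226]
tool_rot: [179.4, 0.9, 9.6]
force: [-1.9, -0.8, 11.9]
grip_width: 0.0006
```

>>> servo_tool --moves "0 0 -0.002 0 0 0 1;0 0 -0.002 0 0 0 1"

```text
time_s: 25.37
tool_pos: [0.4671, 0.1252, 0.1277]
tool_rot: [179.3, 1.0, 9.6]
force: [1.6, -0.9, 5.0]
grip_width: 0.0001
```

>>> servo_tool --moves "0 0 -0.002 0 0 0 1;0 0 -0.002 0 0 0 1"

```text
time_s: 25.53
tool_pos: [0.4672, 0.125, 0.1325]
tool_rot: [179.3, 1.0, 9.6]
force: [1.2, -1.0, 3.8]
grip_width: 0.0005
```

>>> servo_tool --moves "0 0 -0.002 0 0 0 1;0 0 -0.002 0 0 0 1"

```text
time_s: 25.7
tool_pos: [0.4674, 0.1248, 0.137]
tool_rot: [179.3, 1.0, 9.6]
force: [1.3, -1.2, 3.4]
grip_width: 0.0005
```

>>> servo_tool --moves "0 0 -0.002 0 0 0 1;0 0 -0.001 0 0 0 1"

```text
time_s: 25.87
tool_pos: [0.4677, 0.1248, 0.1405]
tool_rot: [179.2, 1.0, 9.6]
force: [1.0, -1.3, 3.0]
grip_width: 0.0006
```

>>> servo_tool --moves "0 0 -0.001 0 0 0 1;0 0 -0.001 0 0 0 1"

```text
time_s: 26.03
tool_pos: [0.4679, 0.1247, 0.1427]
tool_rot: [179.2, 0.9, 9.6]
force: [2.1, -0.2, 4.1]
grip_width: 0.0006
```

>>> servo_tool --moves "0 0 0.003 0 0 0 1;0 0 0.003 0 0 0 1;0 0 0.003 0 0 0 1;0 0 0.003 0 0 0 1;0 0 0.002 0 0 0 1"

```text
time_s: 26.45
tool_pos: [0.4671, 0.1251, 0.1293]
tool_rot: [179.3, 1.0, 9.6]
force: [0.7, -1.3, 5.3]
grip_width: 0.0006
```

```bash
python3 u.py
```

```text
26.45 u -0.0732 v 0.0003 z 0.1293 [179.3   1.    9.6] F [ 0.7 -1.3  5.3] q [  25.    7.  -46.  111.    6.   65. -103.]
```

>>> servo_tool --moves "0 0 0.003 0 0 0 1;0 0 0.003 0 0 0 1"

```text
time_s: 26.62
tool_pos: [0.4672, 0.1253, 0.1238]
tool_rot: [179.3, 1.0, 9.6]
force: [0.0, -0.0, 10.4]
grip_width: 0.0005
```

>>> servo_tool --moves "0 0 -0.003 0 0 0 1"

```text
time_s: 26.7
tool_pos: [0.4671, 0.1252, 0.1264]
tool_rot: [179.3, 1.0, 9.6]
force: [0.6, -0.9, 4.5]
grip_width: 0.0007
```

>>> servo_tool --moves "0 0 -0.003 0 0 0 1"

```text
time_s: 26.78
tool_pos: [0.4671, 0.1253, 0.1294]
tool_rot: [179.3, 1.0, 9.6]
force: [1.3, -1.7, 3.7]
grip_width: 0.0006
```

>>> servo_tool --moves "0 0 -0.003 0 0 0 1"

```text
time_s: 26.87
tool_pos: [0.4671, 0.1251, 0.1325]
tool_rot: [179.2, 1.0, 9.6]
force: [1.1, -0.7, 4.3]
grip_width: 0.0007
```

>>> servo_tool --moves "0 0 -0.003 0 0 0 1"

```text
time_s: 26.95
tool_pos: [0.4672, 0.1251, 0.1357]
tool_rot: [179.2, 1.0, 9.6]
force: [1.8, -1.3, 3.6]
grip_width: 0.0005
```

>>> servo_tool --moves "0 0 -0.002 0 0 0 1"

```text
time_s: 27.03
tool_pos: [0.4675, 0.1249, 0.1381]
tool_rot: [179.2, 1.0, 9.6]
force: [1.3, -1.0, 4.4]
grip_width: 0.0007
```

>>> servo_tool --moves "0 0 -0.003 0 0 0 1"

```text
time_s: 27.12
tool_pos: [0.4677, 0.1249, 0.1413]
tool_rot: [179.2, 1.0, 9.6]
force: [1.8, -0.6, 3.7]
grip_width: 0.0007
```

>>> servo_tool --moves "0 0 -0.003 0 0 0 1"

```text
time_s: 27.2
tool_pos: [0.468, 0.1249, 0.1446]
tool_rot: [179.2, 1.0, 9.6]
force: [2.6, -1.2, 3.5]
grip_width: 0.0007
```

```bash
python3 cam.py 8 scene; python3 -c "
import cv2
b=cv2.imread('pics/scene8.png')[150:370,260:500];cv2.imwrite('pics/s8c.png',cv2.resize(b,None,fx=2.5,fy=2.5))"
```

```text
27.2 [0.468  0.1249 0.1446]
```

View pics/s8c.png

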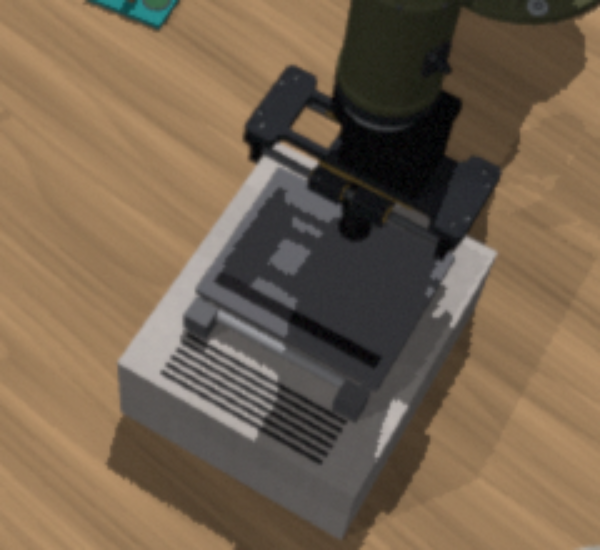

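>>> servo_tool --moves "-0.003 0 0.001 0.01 0.01 0 1;-0.003 0 0.002 0 0.005 0 1;-0.001 0 0.003 0 0 0 1;0 0 0.003 0 0 0 1;0 0 0.003 0 0 0 1"

```text
time_s: 27.67
tool_pos: [0.4625, 0.125, 0.1341]
tool_rot: [179.6, 0.1, 9.6]
force: [2.2, -0.0, 5.5]
grip_width: 0.0005
```

```bash
python3 u.py
```

```text
27.67 u -0.0778 v 0.0011 z 0.1341 [1.796e+02 1.000e-01 9.600e+00] F [ 2.2 -0.   5.5] q [  26.    5.  -46.  112.    4.   64. -102.]
```

>>> servo_tool --moves "0 0 0.003 0 0 0 1;0 0 0.003 0 0 0 1;0 0 0.002 0 0 0 1"

```text
time_s: 27.92
tool_pos: [0.4623, 0.1254, 0.1253]
tool_rot: [179.6, 0.1, 9.6]
force: [1.9, -0.3, 6.2]
grip_width: 0.0002
```

>>> servo_tool --moves "0 0 0.002 0 0 0 1"

```text
time_s: 28.0
tool_pos: [0.4624, 0.1256, 0.1232]
tool_rot: [179.6, 0.1, 9.6]
force: [1.8, -0.2, 9.4]
grip_width: 0.0004
```

>>> servo_tool --moves "0 0 0.0015 0 0 0 1"

```text
time_s: 28.08
tool_pos: [0.4625, 0.1257, 0.1219]
tool_rot: [179.6, 0.1, 9.6]
force: [-0.3, -0.8, 12.7]
grip_width: 0.0007
```

>>> servo_tool --moves "0 0 0.0015 0 0 0 1"

```text
time_s: 28.17
tool_pos: [0.4626, 0.1258, 0.1209]
tool_rot: [179.6, 0.1, 9.6]
force: [-1.6, -0.9, 15.4]
grip_width: 0.0004
```

>>> servo_tool --moves "0 0 -0.003 0 0 0 1"

```text
time_s: 28.25
tool_pos: [0.4624, 0.1256, 0.124]
tool_rot: [179.6, 0.1, 9.6]
force: [2.3, -1.2, 7.0]
grip_width: 0.0002
```

>>> servo_tool --moves "0 0 -0.003 0 0 0 1"

```text
time_s: 28.33
tool_pos: [0.4622, 0.1257, 0.1269]
tool_rot: [179.6, 0.1, 9.6]
force: [2.4, -0.2, 4.7]
grip_width: 0.0002
```

>>> servo_tool --moves "0 0 -0.003 0 0 0 1;0 0 -0.003 0 0 0 1"

```text
time_s: 28.5
tool_pos: [0.4618, 0.1255, 0.1326]
tool_rot: [179.5, 0.2, 9.6]
force: [2.7, -1.7, 4.6]
grip_width: 0.0002
```

>>> servo_tool --moves "0 0 -0.003 0 0 0 1"

```text
time_s: 28.58
tool_pos: [0.4615, 0.1255, 0.1355]
tool_rot: [179.5, 0.2, 9.6]
force: [2.5, -0.7, 3.9]
grip_width: 0.0005
```

>>> servo_tool --moves "0 0 -0.003 0 0 0 1"

```text
time_s: 28.67
tool_pos: [0.4613, 0.1255, 0.1384]
tool_rot: [179.5, 0.3, 9.6]
force: [2.2, -0.6, 3.4]
grip_width: 0.0005
```

```bash
python3 - <<'E'
from h import *
a=np.radians(10);c=np.array([.5393,.1375])
for t in(0,8):
    W=cloud(dict(np.load(f"pics/scene{t}.npz")));D=W[...,:2]-c;U=D@[np.cos(a),np.sin(a)];V=D@[-np.sin(a),np.cos(a)]
    for u in(-.08,-.06,-.04,-.02,0,.02):
        m=(abs(U-u)<.008)&(abs(V-.0)<.08)&(W[...,2]>.11)&(W[...,2]<.15)
        m2=m&((V>.04)|(V<-.04))
        print(t,u,np.median(W[m2][:,2]).round(4),m2.sum())
E
```

```text
0 -0.08 0.1265 241
0 -0.06 0.1264 248
0 -0.04 0.1263 257
0 -0.02 0.1262 263
0 0 0.1262 270
0 0.02 0.126 259
8 -0.08 0.1309 214
8 -0.06 0.1306 249
8 -0.04 0.1294 270
8 -0.02 0.1286 265
8 0 0.1281 274
8 0.02 0.1272 272
```

>>> servo_tool --moves "0.003 0 0.002 0.005 0 0 1;0.003 0 0.003 0 0 0 1;0 0 0.003 0 0 0 1;0 0 0.003 0 0 0 1"

```text
time_s: 29.0
tool_pos: [0.4618, 0.1261, 0.1268]
tool_rot: [179.6, 1.0, 9.7]
force: [3.5, -1.3, 5.7]
grip_width: 0.0003
```

```bash
python3 u.py
```

```text
29.0 u -0.0783 v 0.0023 z 0.1268 [179.6   1.    9.7] F [ 3.5 -1.3  5.7] q [  25.    6.  -46.  112.    5.   64. -103.]
```

>>> servo_tool --moves "0 0 0.002 0 0 0 1;0 0 0.002 0 0 0 1"

```text
time_s: 29.17
tool_pos: [0.462, 0.1264, 0.1231]
tool_rot: [179.7, 0.9, 9.7]
force: [1.8, -2.0, 9.0]
grip_width: 0.0005
```

>>> servo_tool --moves "0 0 0.0015 0 0 0 1"

```text
time_s: 29.25
tool_pos: [0.4621, 0.1264, 0.1222]
tool_rot: [179.6, 0.9, 9.7]
force: [-0.4, -1.5, 12.5]
grip_width: 0.0005
```

>>> servo_tool --moves "0 0 0.001 0 0 0 1"

```text
time_s: 29.33
tool_pos: [0.4621, 0.1265, 0.122]
tool_rot: [179.6, 1.0, 9.7]
force: [-0.1, -0.9, 12.6]
grip_width: 0.0008
```

>>> servo_tool --moves "0 0 -0.04 0 0 0 1;0 0 -0.04 0 0 0 1;0 0 -0.02 0 0 0 1;0 0 0 0 0 0 1"

```text
time_s: 29.67
tool_pos: [0.4551, 0.1273, 0.2197]
tool_rot: [179.8, 2.3, 9.8]
force: [1.0, 0.6, -0.0]
grip_width: 0.0005
```

```bash
python3 cam.py 9 scene; python3 u.py; python3 - <<'E'
from h import *
import cv2
a=np.radians(10);c=np.array([.5393,.1375])
W=cloud(dict(np.load(f"pics/scene9.npz")));D=W[...,:2]-c;U=D@[np.cos(a),np.sin(a)];V=D@[-np.sin(a),np.cos(a)]
for u in(-.08,-.04,0):
    m=(abs(U-u)<.008)&(abs(V)<.08)&(abs(V)>.04)&(W[...,2]>.11)&(W[...,2]<.2)
    print(u,np.median(W[m][:,2]),m.sum())
b=cv2.imread('pics/scene9.png')[150:370,260:500];cv2.imwrite('pics/s9c.png',cv2.resize(b,None,fx=2.5,fy=2.5))
E
```

```text
29.6667 [0.4551 0.1273 0.2197]
29.72 u -0.0855 v 0.0045 z 0.218 [179.8   2.4   9.8] F [0.4 0.5 0.5] q [ 27.   1. -46. 106.   0.  76. -99.]
-0.08 0.17746340160874774 96
-0.04 0.16375308773199931 318
0 0.14691366183009724 334
```

View pics/s9c.png

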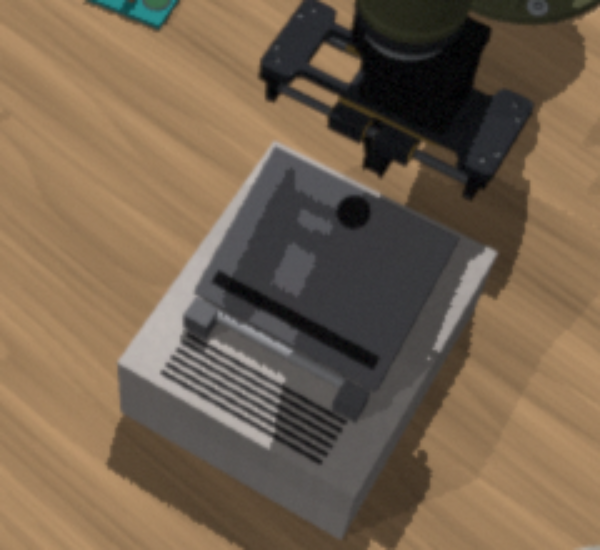

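>>> servo_tool --moves "0 0 -0.03 0.01 0.03 0 1;0 0 -0.03 0 0.02 0 1;0.01 0.002 -0.02 0 0.02 0 1;0.02 0.002 -0.006 0 0.01 0 1;0.03 0.002 0 0 0 0 1;0.035 0 0 0 0 0 1;0.035 0 0 0 0 0 1;0.035 0 0 0 0 0 1;0.03 0 0 0 0 0 1;0.02 0 0 0 0 0 1;0.01 0 0 0 0 0 1;0 0 0 0 0 0 1"

```text
time_s: 30.72
tool_pos: [0.6692, 0.159, 0.2645]
tool_rot: [180.0, 3.8, 9.9]
force: [-0.8, -0.9, -1.5]
grip_width: 0.0001
```

```bash
python3 u.py
```

```text
30.72 u 0.1316 v -0.0014 z 0.2645 [180.    3.8   9.9] F [-0.8 -0.9 -1.5] q [  12.   31.  -43.   69.   20.   91. -108.]
```

>>> servo_tool --moves "0.008 0 0.002 0 0.05 0 1;0.006 0 0.004 0 0.04 0 1;0.002 0 0.006 0 0.02 0 1;0 0 0.004 0 0 0 1;0 0 0 0 0 0 1;0 0 0 0 0 0 1"

```text
time_s: 31.22
tool_pos: [0.6755, 0.1627, 0.2335]
tool_rot: [180.0, 2.1, 10.3]
force: [-0.4, -0.3, 0.9]
grip_width: 0.0005
```

```bash
python3 u.py; python3 cam.py 10 scene;python3 -c "
import cv2
b=cv2.imread('pics/scene10.png')[150:370,260:500];cv2.imwrite('pics/s10c.png',cv2.resize(b,None,fx=2.5,fy=2.5))"
```

```text
31.22 u 0.1385 v 0.0012 z 0.2335 [180.    2.1  10.3] F [-0.4 -0.3  0.9] q [  13.   31.  -43.   72.   20.   86. -108.]
31.2167 [0.6755 0.1627 0.2335]
```

View pics/s10c.png

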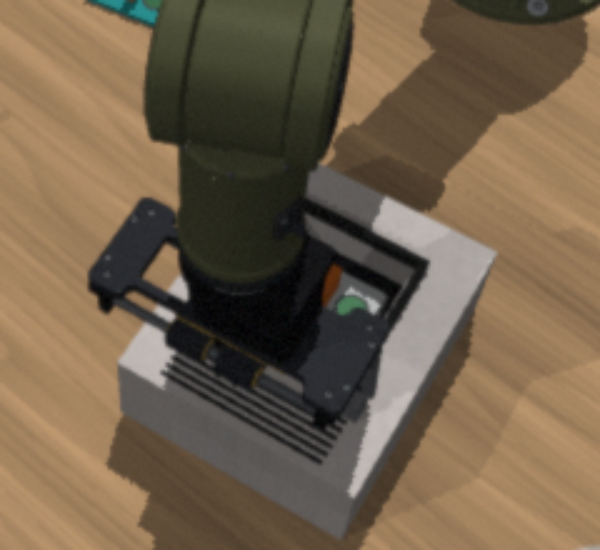

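>>> servo_tool --moves "-0.004 0 -0.006 0 0.04 0 1;-0.010 0 -0.004 0 0.02 0 1;-0.010 0 -0.003 0 0 0 1;-0.010 0 -0.003 0 0 0 1;-0.011 0 -0.003 0 0 0 1;-0.011 0 -0.002 0 0 0 1"

```text
time_s: 31.77
tool_pos: [0.6209, 0.1524, 0.2561]
tool_rot: [-179.9, -0.1, 10.3]
force: [3.3, 0.2, -2.5]
grip_width: 0.0003
```

```bash
python3 u.py
```

```text
31.77 u 0.0829 v 0.0005 z 0.2561 [-1.799e+02 -1.000e-01  1.030e+01] F [ 3.3  0.2 -2.5] q [  18.   22.  -46.   82.   16.   83. -107.]
```

>>> servo_tool --moves "-0.011 0 0.001 -0.005 -0.01 0.01 1;-0.011 0 0.001 0 -0.01 0 1;-0.011 0 0.001 0 -0.01 0 1;-0.011 0 0.002 0 0 0 1;-0.010 0 0.003 0 0 0 1"

```text
time_s: 32.18
tool_pos: [0.5699, 0.1433, 0.2541]
tool_rot: [179.9, -0.3, 9.8]
force: [3.3, 0.9, 0.3]
grip_width: 0.001
```

```bash
python3 u.py
```

```text
32.18 u 0.0312 v 0.0004 z 0.2541 [179.9  -0.3   9.8] F [3.3 0.9 0.3] q [  23.   15.  -47.   90.   11.   80. -105.]
```

>>> servo_tool --moves "-0.010 0 0.004 0 -0.01 0 1;-0.010 0 0.004 0 -0.01 0 1;-0.010 0 0.005 0 -0.01 0 1;-0.009 0 0.006 0 0 0 1;-0.008 0 0.007 0 0 0 1"

```text
time_s: 32.6
tool_pos: [0.5278, 0.1367, 0.2347]
tool_rot: [179.8, -0.9, 9.8]
force: [0.6, 0.2, 6.0]
grip_width: 0.0003
```

```bash
python3 u.py
```

```text
32.6 u -0.0115 v 0.0012 z 0.2347 [179.8  -0.9   9.8] F [0.6 0.2 6. ] q [  26.    9.  -48.   97.    7.   76. -103.]
```

>>> servo_tool --moves "-0.008 0 0.007 0 -0.02 0 1;-0.008 0 0.008 0 -0.01 0 1;-0.007 0 0.008 0 0 0 1;-0.006 0 0.009 0 0 0 1;-0.005 0 0.009 0 0 0 1"

```text
time_s: 33.02
tool_pos: [0.4963, 0.1324, 0.201]
tool_rot: [179.6, -1.0, 9.7]
force: [-0.4, -0.6, 6.7]
grip_width: 0.0004
```

```bash
python3 u.py
```

```text
33.02 u -0.0433 v 0.0025 z 0.201 [179.6  -1.    9.7] F [-0.4 -0.6  6.7] q [  28.    5.  -48.  104.    5.   71. -102.]
```

>>> servo_tool --moves "-0.006 0 0.008 0.005 -0.02 0 1;-0.006 0 0.009 0 -0.01 0 1;-0.005 0 0.009 0 0 0 1;-0.004 0 0.007 0 0 0 1;-0.003 0 0.005 0 0 0 1"

```text
time_s: 33.43
tool_pos: [0.4771, 0.1301, 0.1654]
tool_rot: [179.7, -1.1, 9.7]
force: [4.0, 2.1, 3.9]
grip_width: 0.0004
```

```bash
python3 u.py
```

```text
33.43 u -0.0625 v 0.0035 z 0.1654 [179.7  -1.1   9.7] F [4.  2.1 3.9] q [  28.    4.  -48.  109.    4.   67. -102.]
```

>>> servo_tool --moves "-0.003 0.002 0.005 0.005 -0.02 0 1;-0.002 0.001 0.005 0 -0.01 0 1;-0.001 0 0.004 0 0 0 1;0 0 0.004 0 0 0 1"

```text
time_s: 33.77
tool_pos: [0.4706, 0.1272, 0.1459]
tool_rot: [179.9, -0.2, 9.7]
force: [2.2, 1.5, 4.5]
grip_width: 0.0005
```

>>> servo_tool --moves "0 0 0.004 0 0 0 1;0 0 0.003 0 0 0 1;0 0 0.003 0 0 0 1"

```text
time_s: 34.02
tool_pos: [0.4695, 0.1275, 0.1344]
tool_rot: [180.0, 0.0, 9.8]
force: [1.2, 1.6, 6.3]
grip_width: 0.0006
```

```bash
python3 u.py
```

```text
34.02 u -0.0705 v 0.0023 z 0.1344 [180.    0.    9.8] F [1.2 1.6 6.3] q [  28.    6.  -48.  112.    5.   64. -103.]
```

>>> servo_tool --moves "0 0 0.003 0 0 0 1;0 0 0.003 0 0 0 1;0 0 0.002 0 0 0 1"

```text
time_s: 34.27
tool_pos: [0.4693, 0.1278, 0.1257]
tool_rot: [-180.0, 0.1, 9.8]
force: [2.3, 1.7, 6.4]
grip_width: 0.0006
```

>>> servo_tool --moves "0 0 0.002 0 0 0 1"

```text
time_s: 34.35
tool_pos: [0.4694, 0.128, 0.1237]
tool_rot: [-180.0, 0.1, 9.8]
force: [0.7, 1.0, 10.8]
grip_width: 0.0003
```

>>> servo_tool --moves "0 0 0.0015 0 0 0 1"

```text
time_s: 34.43
tool_pos: [0.4696, 0.1281, 0.1226]
tool_rot: [180.0, 0.1, 9.8]
force: [-0.3, 1.2, 14.9]
grip_width: 0.0004
```

>>> servo_tool --moves "0 0 -0.041 0 0 0 1;0 0 -0.041 0 0 0 1;0 0 -0.03 0 0 0 1;0 0 -0.01 0 0 0 1"

```text
time_s: 34.77
tool_pos: [0.4597, 0.1238, 0.2391]
tool_rot: [180.0, 2.0, 9.9]
force: [0.9, 0.6, -0.1]
grip_width: 0.0003
```

```bash
cat > hz.py <<'E'
from h import *
import sys
a=np.radians(10);c=np.array([.5393,.1375])
W=cloud(dict(np.load(f"pics/scene{sys.argv[1]}.npz")));D=W[...,:2]-c;U=D@[np.cos(a),np.sin(a)];V=D@[-np.sin(a),np.cos(a)]
for u in(-.08,-.04,0,.03):
    m=(abs(U-u)<.008)&(abs(V)<.08)&(abs(V)>.04)&(W[...,2]>.11)&(W[...,2]<.2)
    print(u,np.median(W[m][:,2]).round(4),m.sum())
E
python3 cam.py 11 scene; python3 u.py; python3 hz.py 11
```

```text
34.7667 [0.4597 0.1238 0.2391]
34.82 u -0.0805 v 0.0002 z 0.2393 [180.    1.9   9.8] F [0.9 0.  1.7] q [ 30.   0. -48. 104.  -0.  78. -98.]
-0.08 0.1774 92
-0.04 0.1635 334
0 0.147 326
0.03 0.1353 331
```

>>> servo_tool --moves "0 0 -0.03 0 0.03 0 1;0 0 -0.03 0 0.02 0 1;0.01 0 -0.015 0 0.02 0 1;0.02 0 -0.006 0 0.01 0 1;0.03 0 -0.003 0 0.01 0 1;0.035 0 -0.003 0 0.01 0 1;0.035 0 -0.003 0 0.01 0 1;0.035 0 0 0 0.01 0 1;0.03 0 0 0 0 0 1;0.02 0 0 0 0 0 1;0.01 0 0 0 0 0 1;0 0 0.005 0 0.02 0 1;0 0 0.01 0 0.02 0 1;0 0 0.01 0 0 0 1;0 0 0 0 0 0 1"

```text
time_s: 36.07
tool_pos: [0.6702, 0.1484, 0.2584]
tool_rot: [178.7, 2.2, 9.6]
force: [-0.6, -0.6, -1.1]
grip_width: 0.0005
```

```bash
python3 u.py; python3 cam.py 12 top; python3 - <<'E'
from h import *
import cv2
b=cv2.imread('pics/top12.png')[150:330,160:360];cv2.imwrite('pics/t12c.png',cv2.resize(b,None,fx=3,fy=3))
E
```

```text
36.07 u 0.1308 v -0.012 z 0.2584 [178.7   2.2   9.6] F [-0.6 -0.6 -1.1] q [  15.   31.  -46.   71.   22.   89. -109.]
36.0667 [0.6702 0.1484 0.2584]
```

View pics/t12c.png

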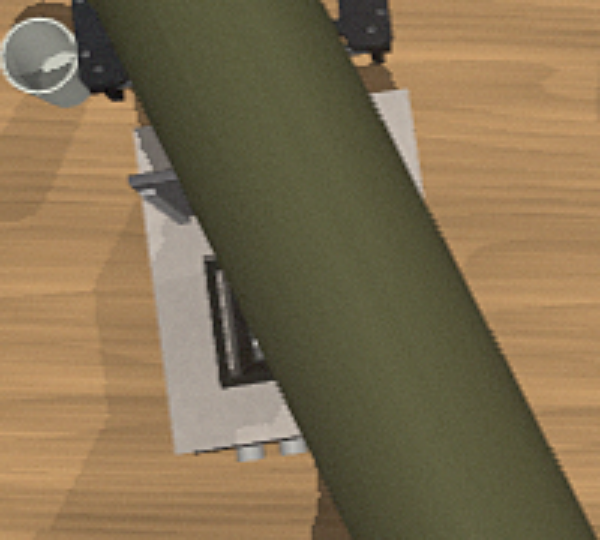

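>>> servo_tool --moves "0.006 -0.006 0.004 0.02 0.04 -0.01 1;0.004 -0.004 0.006 0.01 0.03 0 1;0 -0.002 0.006 0 0.01 0 1;0 0 0 0 0 0 1;0 0 0 0 0 0 1;-0.008 0 0 0 0 0 1;-0.010 0 -0.002 0 0 0 1;-0.010 0 -0.002 0 0 0 1"

```text
time_s: 36.78
tool_pos: [0.6505, 0.1551, 0.2485]
tool_rot: [179.4, -0.6, 9.8]
force: [9.1, 1.6, 1.0]
grip_width: 0.0003
```

```bash
python3 u.py
```

```text
36.78 u 0.1126 v -0.002 z 0.2485 [179.4  -0.6   9.8] F [9.1 1.6 1. ] q [  18.   27.  -47.   78.   20.   83. -109.]
```

>>> servo_tool --moves "-0.008 0 -0.002 0 -0.01 0 1;-0.009 0 -0.002 0 -0.01 0 1;-0.010 0 -0.002 0 0 0 1;-0.010 0 -0.002 0 0 0 1"

```text
time_s: 37.12
tool_pos: [0.6142, 0.1483, 0.2595]
tool_rot: [179.4, -0.5, 9.7]
force: [1.9, 1.3, -1.2]
grip_width: 0.0005
```

```bash
python3 u.py
```

```text
37.12 u 0.0756 v -0.0024 z 0.2595 [179.4  -0.5   9.7] F [ 1.9  1.3 -1.2] q [  21.   22.  -49.   83.   17.   82. -108.]
```

>>> servo_tool --moves "-0.011 0 0.002 0.005 -0.01 0 1;-0.011 0 0.002 0 -0.01 0 1;-0.011 0 0.002 0 -0.01 0 1;-0.010 0 0.003 0 0 0 1;-0.010 0 0.004 0 0 0 1"

```text
time_s: 37.53
tool_pos: [0.5638, 0.1398, 0.2532]
tool_rot: [179.4, -0.8, 9.6]
force: [4.3, 0.9, 4.5]
grip_width: 0.0004
```

```bash
python3 u.py
```

```text
37.53 u 0.0246 v -0.002 z 0.2532 [179.4  -0.8   9.6] F [4.3 0.9 4.5] q [  26.   14.  -50.   91.   12.   79. -106.]
```

>>> servo_tool --moves "-0.010 0 0.005 0.005 -0.02 -0.01 1;-0.010 0 0.005 0 -0.01 0 1;-0.009 0 0.006 0 -0.01 0 1;-0.008 0 0.007 0 0 0 1;-0.008 0 0.008 0 0 0 1"

```text
time_s: 37.95
tool_pos: [0.5207, 0.1331, 0.2287]
tool_rot: [179.5, -0.5, 9.9]
force: [1.9, 0.2, 7.3]
grip_width: 0.0007
```

```bash
python3 u.py
```

```text
37.95 u -0.019 v -0.0011 z 0.2287 [179.5  -0.5   9.9] F [1.9 0.2 7.3] q [  30.    9.  -51.   99.    8.   76. -103.]
```

>>> servo_tool --moves "-0.008 0 0.008 0.005 -0.01 0 1;-0.007 0 0.008 0 -0.01 0 1;-0.006 0 0.009 0 0 0 1;-0.006 0 0.009 0 0 0 1;-0.005 0 0.009 0 0 0 1"

```text
time_s: 38.37
tool_pos: [0.4889, 0.1288, 0.1909]
tool_rot: [179.5, -0.5, 9.9]
force: [2.6, 1.2, 4.9]
grip_width: 0.0003
```

```bash
python3 u.py
```

```text
38.37 u -0.0511 v 0.0002 z 0.1909 [179.5  -0.5   9.9] F [2.6 1.2 4.9] q [  31.    5.  -51.  105.    5.   71. -102.]
```

>>> servo_tool --moves "-0.005 0 0.008 0.005 -0.01 0 1;-0.005 0 0.008 0 -0.01 0 1;-0.004 0 0.007 0 0 0 1;-0.003 0 0.006 0 0 0 1;-0.002 0 0.005 0 0 0 1;-0.001 0 0.004 0 0 0 1"

```text
time_s: 38.87
tool_pos: [0.4745, 0.1273, 0.1562]
tool_rot: [179.7, -1.0, 9.8]
force: [3.2, 1.0, 5.0]
grip_width: 0.0005
```

```bash
python3 u.py
```

```text
38.87 u -0.0656 v 0.0012 z 0.1562 [179.7  -1.    9.8] F [3.2 1.  5. ] q [  32.    5.  -51.  110.    5.   66. -102.]
```

>>> servo_tool --moves "-0.002 0 0.004 0.003 -0.02 0 1;-0.001 0 0.004 0 -0.01 0 1;0 0 0.004 0 0 0 1;0 0 0.004 0 0 0 1;0 0 0.003 0 0 0 1;0 0 0.003 0 0 0 1"

```text
time_s: 39.37
tool_pos: [0.4707, 0.1274, 0.1327]
tool_rot: [179.8, 0.1, 9.9]
force: [2.1, 0.3, 6.5]
grip_width: 0.0004
```

```bash
python3 u.py
```

```text
39.37 u -0.0693 v 0.002 z 0.1327 [1.798e+02 1.000e-01 9.900e+00] F [2.1 0.3 6.5] q [  31.    7.  -51.  111.    6.   65. -103.]
```

>>> servo_tool --moves "0 0 0.003 0 0 0 1;0 0 0.002 0 0 0 1"

```text
time_s: 39.53
tool_pos: [0.4706, 0.1276, 0.1271]
tool_rot: [179.9, 0.2, 9.9]
force: [2.9, 0.8, 5.0]
grip_width: 0.0002
```

>>> servo_tool --moves "0 0 0.002 0 0 0 1"

```text
time_s: 39.62
tool_pos: [0.4706, 0.1277, 0.1249]
tool_rot: [179.9, 0.2, 9.9]
force: [1.5, 1.1, 7.7]
grip_width: 0.0003
```

>>> servo_tool --moves "0 0 0.001 0 0 0 1"

```text
time_s: 39.7
tool_pos: [0.4708, 0.1278, 0.1239]
tool_rot: [179.9, 0.3, 9.9]
force: [1.7, -0.7, 10.2]
grip_width: 0.0001
```

```bash
python3 cam.py 13 scene; python3 u.py; python3 hz.py 13; python3 hz.py 0;python3 hz.py 8
```

```text
39.7 [0.4708 0.1278 0.1239]
39.75 u -0.0692 v 0.0024 z 0.124 [179.9   0.3   9.9] F [ 1.6  0.5 10.3] q [  30.    8.  -51.  112.    7.   64. -104.]
-0.08 0.1123 122
-0.04 0.1156 336
0 0.1194 249
0.03 0.1239 254
-0.08 0.1265 241
-0.04 0.1263 257
0 0.1262 270
0.03 0.1265 279
-0.08 0.1309 214
-0.04 0.1294 270
0 0.1281 274
0.03 0.1271 282
```

>>> servo_tool --moves "0 0 -0.041 0 0 0 1;0 0 -0.03 0 0 0 1;0 0 -0.01 0 0 0 1"

```text
time_s: 40.0
tool_pos: [0.4625, 0.1256, 0.1999]
tool_rot: [180.0, 1.8, 10.0]
force: [0.4, -0.2, 0.3]
grip_width: 0.0001
```

```bash
python3 cam.py 14 scene; python3 u.py; python3 hz.py 14
```

```text
40.0 [0.4625 0.1256 0.1999]
40.05 u -0.0771 v 0.0016 z 0.2004 [180.    1.7  10. ] F [0.3 0.9 0.5] q [ 33.   3. -51. 106.   2.  74. -99.]
-0.08 0.1245 233
-0.04 0.1247 253
0 0.1252 260
0.03 0.126 280
```

>>> servo_tool --moves "0 0 -0.02 0 0.02 0 1;0 0 -0.02 0 0.02 0 1;0 0 -0.01 0 0 0 1;0 0 0 0 0 0 1;0 0 0 0 0 0 1;0 0 0 0 0 0 1;0 0 0 0 0 0 1;0 0 0 0 0 0 1;0 0 0 0 0 0 1;0 0 0 0 0 0 1;0 0 0 0 0 0 1;0 0 0 0 0 0 1"

```text
time_s: 41.05
tool_pos: [0.4523, 0.1216, 0.2371]
tool_rot: [-179.9, 2.6, 9.9]
force: [0.2, 0.3, 1.0]
grip_width: 0.0005
```

```bash
python3 cam.py 15 scene; python3 u.py; python3 hz.py 15
```

```text
41.05 [0.4523 0.1216 0.2371]
41.1 u -0.0884 v -0.0006 z 0.2371 [-179.9    2.6    9.9] F [ 0.5 -0.6  0.5] q [ 34.  -0. -51. 104.  -1.  79. -97.]
-0.08 0.1269 245
-0.04 0.1265 263
0 0.1261 260
0.03 0.1264 282
```

View pics/scene15.png

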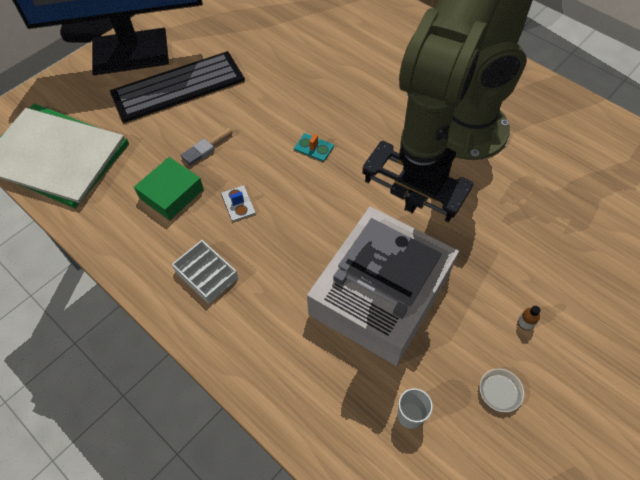

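```bash
python3 -c "
from cell import env
print(env.sign_off())"
```

```text
the job is handed in; nothing more can be done
None
```

The job is handed in at 41 s of the 72 s. The carrier with the orange handle is in the pocket and the hatch is latched shut. Getting it latched took eight presses instead of one.

**What was done**
- **First press:** I found the hatch face by touch at about 125–126 mm above the table. I pressed it once to the firm stop at about 12.7 N, and it sprang open.
- **Carrier:** I lowered it until I felt the pocket floor, reading 10.5 N at a tool height of 79.6 mm against 79.7 mm expected. I let it go there; afterwards its plate read level at about 64 mm (63 mm expected). The blue-handled carrier and the turquoise look-alike were not touched.
- **Closing:** The first seven attempts did not latch, for a reason I could not establish. Their peak forces ran from about 10 to 15 N. In some I followed the hatch up slowly, in others I let go fast, and three times it opened again. The eighth attempt stopped at 10.3 N with a fast release, and it latched.

**Last checks**
- More than a second after I let go, the hatch face was flat at 126–127 mm in the camera, the same as at the start.
- The robot was clear and touching nothing. By eye, the other things looked unmoved in the last picture.

**What fell short**
- One closing press read 15.4 N, just over the 15 N limit, and another 14.9 N.
- In the last swing-down the finger read 9 N sideways when it met the hatch.
- I could not look at the carrier again once the hatch was shut. It was last seen in the pocket before the final closings.

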